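Set out the next sample for the viscosity check

ROBOT

A 6-joint arm with a two-finger parallel gripper is mounted at the origin on the work surface. World frame = base frame: x ahead of the robot, y to its left, z up, the work surface at z = 0. Lengths are in m, angles in rad, forces in N, time in s.
With the tool pointing down it reaches from about 0.35 to 0.875 m from the base axis. Payload 4.2 kg.
Tool frame: the origin (TCP) lies midway between the tips of the shut fingers; the grasp point (between the pads) lies 19 mm behind it; x points along the fingers, y is the direction in which the jaws open and shut, and the axes are right-handed (so a half turn about x gives the same grasp; the last joint's range is limited). The gripper opens to 85 mm and grips with 20 to 120 N. Pads are 22 mm wide; open, the fingers measure 114 mm over their backs; the gripper's body (76 mm by 85 mm) begins 54 mm behind the grasp point. The pads swing forward as they close: fully open they stand 13 mm farther back than shut.
Start: joints at [1.387, 0.385, 0.008, 0, -1.194, -0.259], TCP at [0.268, 0.565, 0.231] pointing down, gripper open.
Joint ranges: [-3.14, 3.14], [-1.21, 2.06], [-1.07, 1.41], [-3.16, 2.05], [-2.99, -0.16], [-3.1, 3.1]. Speed limits (rad/s): [2.79, 2.79, 3.14, 3.14, 3.14, 3.14].

INTERFACE

Orientations are given as a unit quaternion [x, y, z, w].
In Python, from cell import monitor, viewer, ticket gives the robot as it stands. The module is installed in compiled form; this text tells all that it offers.
- The arm moves only by the shell command python3 -m inch 'ROWS'. ROWS is JSON, a list that holds one entry, the list of rows, each a list of 7 numbers: the shift along the tool's x, y, z in cm, then the turn, a rotation vector about the tool's x, y, z in degrees, then the opening, from -1 (shut) to 1 (fully open). A call has 1 to 8 rows; each row shifts and turns the commanded pose from where the row before left it, along the tool's axes as they then stand; what a row does not reach is not made up. A row lasts 1/12 s, in which the tool goes at most 41.7 mm and 7.16 degrees, less where a joint would pass 70% of its speed; a pose out of reach is approached as far as the arm can. A call is refused whole if a number of a shift passes 4.17 or a number of a turn 7.16, either way. A call with a gripper value outside its range is refused whole. The fingers move at their own pace and stop on an object; the grip force is fixed at half the most. Time passes only in rows, so rows that do not move let the fingers close. It gives the time, the measured TCP pose, the force and the opening at its end, in the units of the state.
- monitor.read_state(): the state, without advancing time (a new reading comes with each control period).
- viewer.get_image(name): name is "side" or "top"; returns a dict with "pixels" (420x560x3 uint8, blue, green, red), "range_z" (420x560 float32, m along the optical axis (not along the pixel's ray), 0 where there is no reading), "fov_y" (degrees; the focal length in pixels is half the picture's height over the tangent of half this angle, whatever the lens; pixels are square), "cx", "cy" (the principal point, pixels), "xyz" and "rotation" of the camera in the world. Camera axes: x right, y down, z forward; pixel columns grow to the right and rows downward; lengths in m; the calibration is good to about 2 mm. A picture is of the moment at which its call begins.
- ticket.close_job(): hands the job in, once; it reports no verdict.
The state is a dict: "time_s": time; "joints": joint angles; "joint_vel": joint speeds; "effort": joint torques, N m; "eef_pos": TCP position; "ee_rot": TCP orientation; "wrist_force": force on the tool from outside, world axes, zero at the start; "ft_torque": the same for the moment, N m; "finger_gap": finger opening in m.
Only numpy, scipy, OpenCV 4.12 (cv2) and the standard library are available. Lean on these libraries where they do the work, as an engineer would, in place of code of your own. Each camera call takes 0.05 s, during which the arm holds its last target.

TASK

Set out the next sample at the weighing place: stand the steel cup upright in the middle of the balance pan, and once it stands there put its knobbed lid on it. In the wooden block, seat the amber jar in the middle socket, between the white bottle in the socket on its left and the steel weight in the socket on its right (left and right as seen from the robot); set each thing down gently without dropping it, leave everything upright, let go of it, and do not disturb the beaker and the climate display beside the work.

Things in the scene. Friction and masses are not known exactly. Their poses are not given: they have to be found in the camera images.
- balance: Small white bench balance, fixed to the bench: body 151 mm front to back, 140 mm wide, 44 mm high, with a display on its lower front strip and a round flat steel pan, 104 mm diameter, its top 55 mm above the bench. Origin: on the bench directly under the pan's centre; z up, the display on the -x side, y to the left.
- block: Wooden sample block, fixed to the bench: 80 mm (x) by 244 mm (y) by 25 mm high, with three identical round sockets of 55 mm diameter and 10 mm depth (their floors 15 mm above the bench) in a row along its y axis, centred at y = +80, 0 and -80 mm, x = 0. Origin: centre of its underside; z up, +y points to the left as seen from the robot (turned at most 0.25 rad).
- cup: Loose open stainless steel cup, plain cylinder, 50 mm outer diameter, 58 mm high, 3 mm wall (44 mm bore), about 0.12 kg. Origin: centre of its underside; z up.
- lid: Loose lid of the cup: steel disc, 54 mm diameter, 4 mm thick; black knob on top, 14 mm diameter, 22 mm high; below, a plug of 36 mm diameter, 6 mm deep, that drops loosely into the cup. Stands on its plug: disc from 6 to 10 mm, knob 10 to 32 mm high. About 0.06 kg. Origin: centre of the plug's underside; z up. Seated, the disc rests on the rim and the origin is 52 mm above the cup's.
- jar: Loose squat closed jar of amber glass with a flat black cap as wide as the jar: 44 mm diameter, 55 mm high, about 0.11 kg. Origin: centre of its underside; z up.
- bottle: Loose tall closed bottle of white plastic with a narrow white cap: body 44 mm diameter up to 64 mm height, then a conical shoulder to 76 mm, cap 24 mm diameter, total height 95 mm, about 0.12 kg. Origin: centre of its underside; z up.
- weight: Loose solid steel check weight with a knob: body 44 mm diameter and 36 mm high, a neck of 16 mm diameter up to 44 mm, a knob of 24 mm diameter from 44 to 60 mm, about 0.5 kg. Origin: centre of its underside; z up.
- beaker: Bystander, loose: empty glass beaker, 66 mm diameter at the rim, 90 mm high, beside the work on the far left. Origin: centre of its underside; z up.
- hygrometer: Bystander, loose: upright white room-climate display, 24 mm (x) by 105 mm (y) by 85 mm high, beside the work on the far right. Origin: centre of its underside; z up.

How it is judged:
On the way, in this order (a step that is already met when the one before it is completed fails the run):
1. the cup stands in the middle of the balance pan (horizontal distance between cup and balance below 0.015 m and z of cup in the frame of balance between 0.052 and 0.058 m and angle between cup's own z axis and vertical below 0.1 rad), for 0.2 s.
2. the lid is on the cup, which stands on the pan (all of step 1 and horizontal distance between lid and cup below 0.008 m and z of lid in the frame of cup between 0.049 and 0.055 m and angle between lid's own z axis and vertical below 0.1 rad), for 0.2 s.
At the end, for the whole second after the job is handed in: Cup upright on the pan within 15 mm of its centre; lid level on the cup's rim within 8 mm of its axis; bottle, jar and weight upright on the floors of the left, middle and right sockets, within 9 mm of their centres in x and y; all five at rest (under 0.02 m/s) (all of step 2 and x of bottle in the frame of block between -0.009 and 0.009 m and y of bottle in the frame of block between 0.071 and 0.089 m and z of bottle in the frame of block between 0.012 and 0.018 m and x of jar in the frame of block between -0.009 and 0.009 m and y of jar in the frame of block between -0.009 and 0.009 m and z of jar in the frame of block between 0.012 and 0.018 m and x of weight in the frame of block between -0.009 and 0.009 m and y of weight in the frame of block between -0.089 and -0.071 m and z of weight in the frame of block between 0.012 and 0.018 m and angle between each of bottle, jar, weight's own z axis and vertical below 0.1 rad and linear speed of each of cup, lid, jar, bottle, weight below 0.02 m/s); the robot touches nothing.
It fails at once if the beaker is shifted by more than 15 mm or tipped (distance of beaker from where it was at the start of the episode above 0.015 m or angle between beaker's own z axis and vertical above 0.3 rad).
It fails at once if the climate display is shifted by more than 15 mm or tipped (distance of hygrometer from where it was at the start of the episode above 0.015 m or angle between hygrometer's own z axis and vertical above 0.3 rad).
It fails at once if one of the five things is dropped or flung: it moves faster than 0.5 m/s out of the fingers' grip (a fall of over about 13 mm) ((linear speed of cup above 0.5 m/s and contact force between cup and the fingers below 0.2 N) or (linear speed of lid above 0.5 m/s and contact force between lid and the fingers below 0.2 N) or (linear speed of jar above 0.5 m/s and contact force between jar and the fingers below 0.2 N) or (linear speed of bottle above 0.5 m/s and contact force between bottle and the fingers below 0.2 N) or (linear speed of weight above 0.5 m/s and contact force between weight and the fingers below 0.2 N)).
It also fails if it takes over 144 s, if anything falls off the work surface, if the arm or the gripper's body presses on something with over 40 N, if the wrist force passes 120 N, or if a joint passes its speed limit or range.

## Working session

There is one attempt and no reset: what is moved stays moved. The work goes in short steps, Python scripts to look and compute and a shell command to move; the robot and the scene stay as the last step left them, time stands still between calls to the robot, and variables do not carry over. Pictures are saved under pics/ and viewed, and the job is handed in when it is done.

```bash
mkdir -p pics; cat > h.py <<'E'
import numpy as np, cv2
from cell import monitor, viewer, ticket
def cap(name,fn=None):
    d=viewer.get_image(name)
    np.save(f'{name}.npy',d,allow_pickle=True)
    if fn: cv2.imwrite('pics/'+fn,d['pixels'])
    return d
def ld(name): return np.load(f'{name}.npy',allow_pickle=True).item()
def cloud(d):
    z=d['range_z'];H,W=z.shape
    f=H/2/np.tan(np.radians(d['fov_y'])/2)
    v,u=np.mgrid[:H,:W]
    P=np.stack([(u-d['cx'])*z/f,(v-d['cy'])*z/f,z],-1)
    R=np.array(d['rotation']); R=R.reshape(3,3) if R.size==9 else __import__('scipy.spatial.transform',fromlist=['Rotation']).Rotation.from_quat(R).as_matrix()
    return P@R.T+np.array(d['xyz'])
E
python3 - <<'E'
from h import *
s=monitor.read_state();print(s)
for n in('top','side'):
    d=cap(n,n+'0.png');print({k:v for k,v in d.items() if k not in('pixels','range_z')})
E
```

```text
{'time_s': 0.0, 'joints': array([ 1.38657521e+00,  3.85549084e-01,  6.63262309e-03, -5.01122935e-04,
       -1.19397782e+00, -2.58580681e-01]), 'joint_vel': array([ 1.40624890e-04,  6.00603747e-05, -2.40117811e-04,  2.26451770e-03,
       -7.34183706e-04, -1.71958735e-04]), 'effort': array([-1.14128616e-03, -3.92291200e+01,  1.88398182e+01,  4.18628097e+00,
       -4.70735933e-03,  1.10351472e-06]), 'eef_pos': array([0.26753986, 0.56420526, 0.23022843]), 'ee_rot': array([-0.68969511,  0.15608923,  0.68996909,  0.15459454]), 'wrist_force': array([0.48004239, 0.12254236, 0.29188957]), 'ft_torque': array([-0.04482469, -0.01149173, -0.04719658]), 'finger_gap': 0.08547652980767328}
{'fov_y': 42.047166832149074, 'cx': 284.0650137692464, 'cy': 208.91480973238922, 'xyz': array([ 0.29889176, -0.00876068,  1.24122902]), 'rotation': array([ 0.70736836, -0.70053269,  0.0693856 , -0.06379337])}
{'fov_y': 47.031386504492176, 'cx': 285.69944659342053, 'cy': 197.66102977463467, 'xyz': array([ 0.21673984, -1.03283969,  0.87612776]), 'rotation': array([ 0.88368947, -0.14577136,  0.06561449, -0.43992996])}
```

View pics/top0.png

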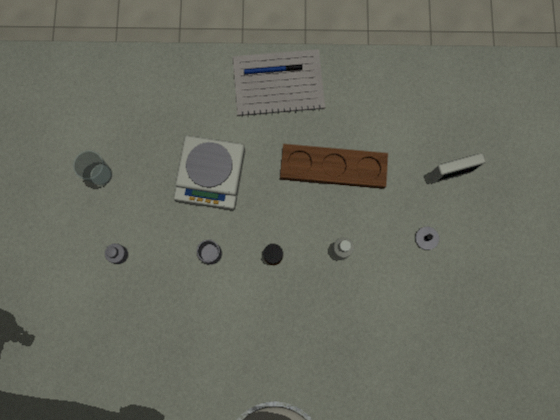

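View pics/side0.png

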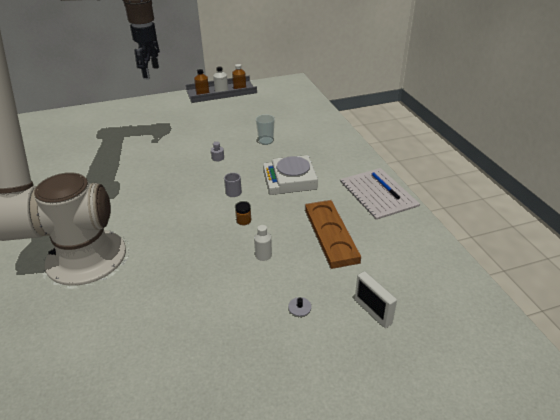

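The top picture shows the weight (115,253), cup (209,252), jar (273,254), bottle (343,249), lid (427,238), pan (209,165), and sockets (300,161), (335,165), (371,168).

```bash
python3 - <<'E'
from h import *
d=ld('top');P=cloud(d)
px=d['pixels']
c=[(80,225,70),(175,225,70),(240,225,70),(310,220,70),(392,205,70),(170,130,80),(60,140,80)]
t=np.hstack([cv2.resize(px[y:y+w,x:x+w],(200,200),interpolation=cv2.INTER_CUBIC) for x,y,w in c[:4]])
b=np.hstack([cv2.resize(px[y:y+w,x:x+w],(200,200),interpolation=cv2.INTER_CUBIC) for x,y,w in c[4:]]+[np.zeros((200,200,3),np.uint8)])
cv2.imwrite('pics/crop1.png',np.vstack([t,b]))
blk=px[135:195,270:400];cv2.imwrite('pics/crop2.png',cv2.resize(blk,(780,360),interpolation=cv2.INTER_CUBIC))
def st(n,u0,u1,v0,v1,z0,z1):
    Q=P[v0:v1,u0:u1].reshape(-1,3);m=(Q[:,2]>z0)&(Q[:,2]<z1)&(d['range_z'][v0:v1,u0:u1].ravel()>0);Q=Q[m]
    if len(Q)<5: print(n,len(Q));return
    (cx,cy),(w,h),a=cv2.minAreaRect(Q[:,:2].astype(np.float32)*1000)
    print(n,len(Q),'med',Q.mean(0).round(4),'min',Q.min(0).round(4),'max',Q.max(0).round(4),'mid',((Q.max(0)+Q.min(0))/2).round(4),'rect',np.round([cx,cy,w,h,a],1))
st('bench',350,380,300,330,-1,1)
st('weight top',95,135,235,275,.05,.07)
st('weight body',95,135,235,275,.028,.042)
st('cup rim',190,230,232,272,.05,.07)
st('jar',255,290,235,275,.045,.07)
st('bot cap',325,360,230,265,.085,.11)
st('bot all',325,360,230,265,.06,.11)
st('lid disc',405,445,215,260,.005,.02)
st('lid knob',405,445,215,260,.024,.05)
st('pan',175,250,130,215,.05,.065)
st('balbody',165,255,125,220,.03,.05)
st('block top',270,400,135,195,.020,.035)
st('floor L',290,310,152,170,.008,.0195)
st('floor M',325,345,152,175,.008,.0195)
st('floor R',360,382,155,180,.008,.0195)
st('hyg',420,490,140,190,.06,.11)
st('beaker',70,115,145,195,.02,.11)
E
```

```text
bench 896 med [ 0.2978 -0.1992  0.0006] min [ 0.2658 -0.2336 -0.0072] max [ 0.3301 -0.1659  0.0096] mid [ 0.2979 -0.1998  0.0012] rect [ 297.9 -199.8   63.8   68.1    0.4]
weight top 102 med [0.4274 0.3549 0.0593] min [0.4167 0.3436 0.0503] max [0.4392 0.3684 0.0672] mid [0.4279 0.356  0.0588] rect [427.6 355.9  21.8  22.9  67.2]
weight body 213 med [0.4261 0.3525 0.0353] min [0.4061 0.3342 0.0287] max [0.4488 0.3779 0.0415] mid [0.4274 0.3561 0.0351] rect [427.2 355.7  42.6  42.2  24.5]
cup rim 122 med [0.4328 0.1473 0.0572] min [0.4081 0.1231 0.0502] max [0.457  0.1715 0.0643] mid [0.4325 0.1473 0.0573] rect [432.5 147.3  48.9  48.3   1.1]
jar 318 med [0.4279 0.0059 0.0553] min [ 0.4065 -0.0157  0.0464] max [0.4496 0.0278 0.0628] mid [0.428  0.006  0.0546] rect [428.4   5.7  42.9  42.   44.2]
bot cap 102 med [ 0.4414 -0.1465  0.0954] min [ 0.4309 -0.1572  0.0878] max [ 0.4525 -0.1355  0.1014] mid [ 0.4417 -0.1463  0.0946] rect [ 441.7 -146.3   21.6   21.5   88.2]
bot all 315 med [ 0.44   -0.1453  0.0779] min [ 0.4211 -0.1674  0.0609] max [ 0.4628 -0.1255  0.1014] mid [ 0.4419 -0.14
[... 1054 characters left out ...]
1 -52.4  44.6  42.8  89.8]
floor M 350 med [ 0.6393 -0.1334  0.0153] min [ 0.6153 -0.1559  0.0096] max [ 0.6657 -0.1113  0.0195] mid [ 0.6405 -0.1336  0.0145] rect [ 640.5 -133.6   44.5   50.5   89.7]
floor R 372 med [ 0.6328 -0.2146  0.0154] min [ 0.6044 -0.2398  0.0091] max [ 0.6582 -0.1921  0.0195] mid [ 0.6313 -0.216   0.0143] rect [ 633.1 -215.4   51.9   48.8    7.5]
hyg 625 med [ 0.6239 -0.4034  0.0828] min [ 0.6009 -0.4594  0.0602] max [ 0.6505 -0.3539  0.0928] mid [ 0.6257 -0.4067  0.0765] rect [ 626.7 -406.4   28.1  105.7   16.8]
beaker 785 med [0.6156 0.4126 0.0619] min [0.5809 0.3774 0.02  ] max [0.6458 0.4427 0.0948] mid [0.6133 0.4101 0.0574] rect [613.1 409.8  64.9  64.7  82.5]
```

View pics/crop1.png

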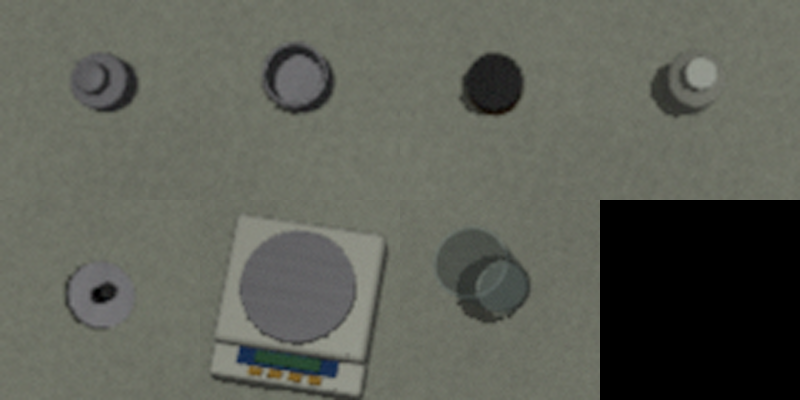

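View pics/crop2.png

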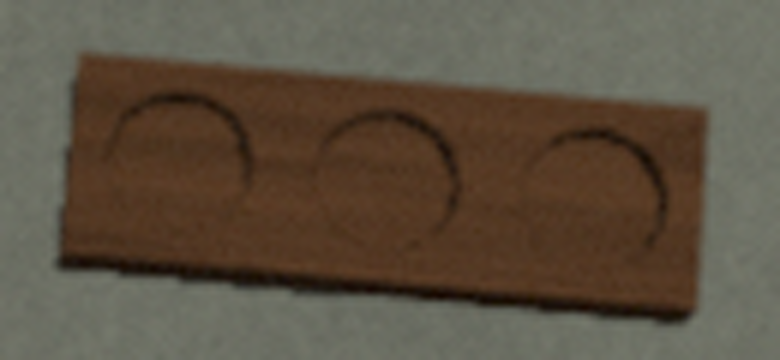

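```bash
cat >> h.py <<'E'
from scipy.spatial.transform import Rotation as Rn
def pr(d,u,v,z):
    f=420/2/np.tan(np.radians(d['fov_y'])/2);R=Rn.from_quat(d['rotation']).as_matrix();o=np.array(d['xyz'])
    r=R@np.array([(u-d['cx'])/f,(v-d['cy'])/f,1]);return o+r*(z-o[2])/r[2]
def pose():
    s=monitor.read_state();return s,np.array(s['eef_pos']),Rn.from_quat(s['ee_rot'])
def plan(x,y,z,yaw=None):
    """shift (cm, tool axes) to bring TCP to x,y,z"""
    s,p,R=pose();D=np.array([x,y,z])-p
    print('tcp',p.round(4),'gap',round(s['finger_gap'],4),'F',s['wrist_force'].round(1),'t',s['time_s'])
    print('axes\n',R.as_matrix().round(3));print('tool shift cm',(R.inv().apply(D)*100).round(2))
    if yaw is not None:
        # desired: x down, y=(cos yaw, sin yaw,0)
        X=np.array([0,0,-1.]);Y=np.array([np.cos(yaw),np.sin(yaw),0]);T=Rn.from_matrix(np.c_[X,Y,np.cross(X,Y)])
        print('turn deg',np.degrees((R.inv()*T).as_rotvec()).round(2),'j6',s['joints'][5])
E
python3 - <<'E'
from h import *
d=ld('top')
print('pan',pr(d,209.2,164.4,.055))
P=cloud(d)
# block rectangle corners from crop2: top face
for u,v in [(78,55),(707,107),(693,312-8),(60,262)]: print(pr(d,270+u/6,135+v/6,.025))
for u,v in [(180,155),(387,180),(595,200)]: print(pr(d,270+u/6,135+v/6,.025))
# pan by color/height circle
Q=P[130:215,175:250].reshape(-1,3); 
q=(Q[:,2]>.0515)
(c,r)=cv2.minEnclosingCircle(Q[q&(Q[:,2]<.06)][:,:2].astype(np.float32));print(c,r)
print(np.median(Q[q],0))
plan(.4325,.1473,.2,0.0);plan(.4325,.1473,.2,np.pi)
E
```

```text
pan [0.62522807 0.15160699 0.055     ]
[ 0.68391155 -0.01355604  0.025     ]
[ 0.66584042 -0.25647671  0.025     ]
[ 0.58772413 -0.24903769  0.025     ]
[ 0.60153492 -0.00744653  0.025     ]
[ 0.64434658 -0.05311779  0.025     ]
[ 0.63531254 -0.13263857  0.025     ]
[ 0.62828021 -0.21243988  0.025     ]
(0.6260932087898254, 0.15263472497463226) 0.0531187579035759
[0.62601849 0.15159627 0.05525921]
tcp [0.2675 0.5643 0.2303] gap 0.0856 F [ 0.2  0.3 -0.1] t 0.1
axes
 [[-0.001 -0.429 -0.903]
 [-0.002 -0.903  0.429]
 [-1.     0.002 -0.   ]]
tool shift cm [  3.1   30.6  -32.78]
turn deg [-1.1538e+02  1.1000e-01 -8.0000e-02] j6 -0.2586348384465969
tcp [0.2675 0.5643 0.2303] gap 0.0856 F [ 0.2  0.3 -0.1] t 0.1
axes
 [[-0.001 -0.429 -0.903]
 [-0.002 -0.903  0.429]
 [-1.     0.002 -0.   ]]
tool shift cm [  3.1   30.6  -32.78]
turn deg [64.62 -0.07 -0.1 ] j6 -0.2586348384465969
```

```bash
python3 - <<'E'
from h import *
from scipy.optimize import minimize
d=ld('top');P=cloud(d)
Q=P[125:205,265:405].reshape(-1,3);Q=Q[np.abs(Q[:,2])<.05]
from itertools import product
def cost(p):
    c,s=np.cos(p[2]),np.sin(p[2]);D=Q[:,:2]-p[:2]
    bx=c*D[:,0]+s*D[:,1];by=-s*D[:,0]+c*D[:,1]
    sg=lambda a:1/(1+np.exp(-a/.0008))
    m=.025*sg(.04-abs(bx))*sg(.122-abs(by))
    for k in(-.08,0,.08): m-=.01*sg(.0275-np.hypot(bx,by-k))
    return np.minimum(np.abs(Q[:,2]-m),.012).sum()
best=min((minimize(cost,[x,-.132,-.078],method='Nelder-Mead',options=dict(initial_simplex=[[x,-.132,-.078],[x+.004,-.132,-.078],[x,-.128,-.078],[x,-.132,-.06]])) for x in(.633,.637,.641)),key=lambda r:r.fun)
p=best.x;print(p,best.fun)
for k in(.08,0,-.08): print(p[0]-np.sin(p[2])*k,p[1]+np.cos(p[2])*k)
plan(.4325,.1473,.15,np.pi+p[2])
E
python3 -m inch '[[[0,0,0,6.7,0,0,1],[0,0,0,6.7,0,0,1],[0,0,0,6.7,0,0,1],[0,0,0,6.7,0,0,1],[0,0,0,6.7,0,0,1],[0,0,0,6.7,0,0,1],[0,0,0,6.7,0,0,1],[0,0,0,6.7,0,0,1]]]'
python3 -m inch '[[[0,0,0,6.7,0,0,1]]]'
python3 -c "
from h import *
plan(.4325,.1473,.15,np.pi-.078)"
```

```text
[ 0.63798273 -0.13261263 -0.08157442] 25.55742266040751
0.6445014483290796 -0.052878655627984675
0.6379827300176673 -0.13261262775766386
0.6314640117062549 -0.21234659988734306
tcp [0.2675 0.5643 0.2303] gap 0.0856 F [ 0.2  0.3 -0.1] t 0.1
axes
 [[-0.001 -0.429 -0.903]
 [-0.002 -0.903  0.429]
 [-1.     0.002 -0.   ]]
tool shift cm [  8.1   30.59 -32.77]
turn deg [69.29 -0.07 -0.09] j6 -0.2586348384465969
time_s: 0.77
eef_pos: [0.2676, 0.5644, 0.2306]
ee_rot: [0.545, -0.452, -0.544, -0.451]
wrist_force: [0.2, -0.9, -0.3]
finger_gap: 0.0852
time_s: 0.85
eef_pos: [0.2676, 0.5644, 0.2307]
ee_rot: [0.517, -0.483, -0.517, -0.482]
wrist_force: [-0.2, 0.5, 0.9]
finger_gap: 0.0852
tcp [0.2676 0.5644 0.2307] gap 0.0852 F [-0.2  0.5  0.9] t 0.85
axes
 [[-0.001 -0.998 -0.07 ]
 [-0.001 -0.07   0.998]
 [-1.     0.001 -0.001]]
tool shift cm [  8.11 -13.55 -42.75]
turn deg [ 8.46 -0.07 -0.03] j6 -1.3168474430740795
```

```bash

python3 -m inch '[[[0,0,0,4.2,0,0,1],[0,0,0,4.2,0,0,1]]]'
python3 -c "
from h import *
plan(.4325,.1473,.15,np.pi-.08)"
```

```text
time_s: 1.02
eef_pos: [0.2676, 0.5644, 0.2306]
ee_rot: [-0.481, 0.519, 0.481, 0.518]
wrist_force: [0.1, 0.0, 0.2]
finger_gap: 0.0851
tcp [0.2676 0.5644 0.2306] gap 0.0851 F [0.1 0.  0.2] t 1.0167
axes
 [[-0.001 -0.997  0.075]
 [-0.001  0.075  0.997]
 [-1.     0.    -0.001]]
tool shift cm [  8.11 -19.57 -40.35]
turn deg [ 0.29 -0.08 -0.03] j6 -1.4613598102708198
```

```bash

python3 -m inch '[[[0,-1.6,-3.3,0,0,0,1],[0,-1.6,-3.3,0,0,0,1],[0,-1.6,-3.3,0,0,0,1],[0,-1.6,-3.3,0,0,0,1],[0,-1.6,-3.3,0,0,0,1],[0,-1.6,-3.3,0,0,0,1],[1,-1.6,-3.3,0,0,0,1],[1,-1.6,-3.3,0,0,0,1]]]'
python3 -m inch '[[[1,-1.6,-3.3,0,0,0,1],[1,-1.6,-3.3,0,0,0,1],[1,-1.6,-3.3,0,0,0,1],[1,-1.6,-3.3,0,0,0,1],[0,0,0,0,0,0,1]]]'
python3 -c "
from h import *
plan(.4325,.1473,.020,np.pi-.08)
cap('side','side1.png');cap('top','top1.png')"
```

```text
time_s: 1.68
eef_pos: [0.377, 0.2907, 0.2114]
ee_rot: [-0.482, 0.517, 0.482, 0.518]
wrist_force: [0.2, -0.0, -1.3]
finger_gap: 0.0855
time_s: 2.1
eef_pos: [0.4303, 0.1506, 0.1689]
ee_rot: [-0.48, 0.521, 0.481, 0.517]
wrist_force: [-0.4, 0.5, -0.1]
finger_gap: 0.0854
tcp [0.4303 0.1506 0.1689] gap 0.0854 F [-0.4  0.5 -0.1] t 2.1
axes
 [[-0.005 -0.997  0.078]
 [-0.003  0.078  0.997]
 [-1.     0.005 -0.004]]
tool shift cm [14.89 -0.32 -0.26]
turn deg [ 0.12 -0.22 -0.28] j6 -0.7717761680564151
```

View pics/side1.png

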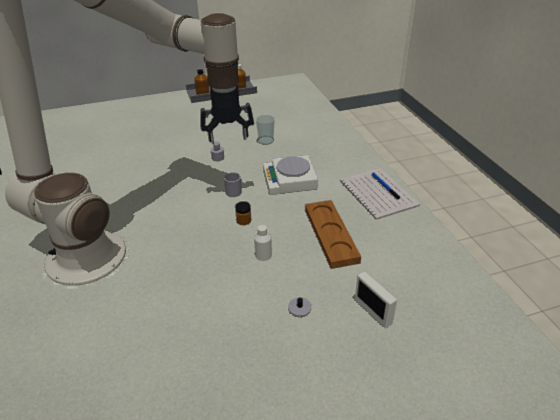

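View pics/top1.png

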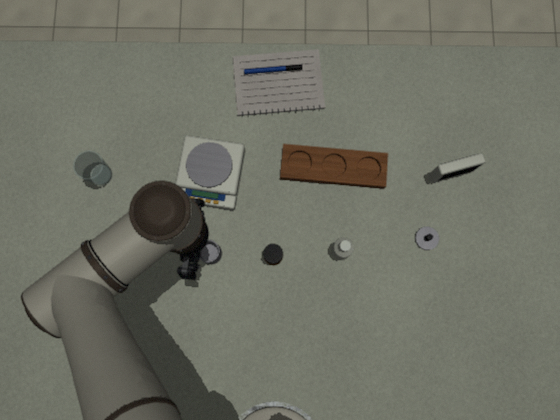

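```bash

python3 -m inch '[[[3,-0.2,-0.25,0,-0.2,-0.2,1],[3,0,0,0,0,0,1],[2,0,0,0,0,0,1],[2,0,0,0,0,0,1],[2,0,0,0,0,0,1],[1.5,0,0,0,0,0,1],[0,0,0,0,0,0,1]]]'
python3 -c "
from h import *
plan(.4325,.1473,.015,np.pi-.08)
cap('side','side2.png')"
```

```text
time_s: 2.78
eef_pos: [0.4317, 0.1539, 0.034]
ee_rot: [-0.482, 0.517, 0.482, 0.517]
wrist_force: [-0.4, 0.3, 0.3]
finger_gap: 0.0854
tcp [0.4317 0.1539 0.034 ] gap 0.0854 F [-0.4  0.3  0.3] t 2.7833
axes
 [[-0.001 -0.998  0.069]
 [-0.     0.069  0.998]
 [-1.     0.001 -0.   ]]
tool shift cm [ 1.9  -0.13 -0.65]
turn deg [ 0.6  -0.01 -0.04] j6 -0.7671625665858692
```

```bash
python3 -c "
from h import *
i=cv2.imread('pics/side2.png')[100:250,150:350];cv2.imwrite('pics/side2c.png',cv2.resize(i,(800,600),interpolation=cv2.INTER_CUBIC))"
```

```text
(no output)
```

View pics/side2c.png

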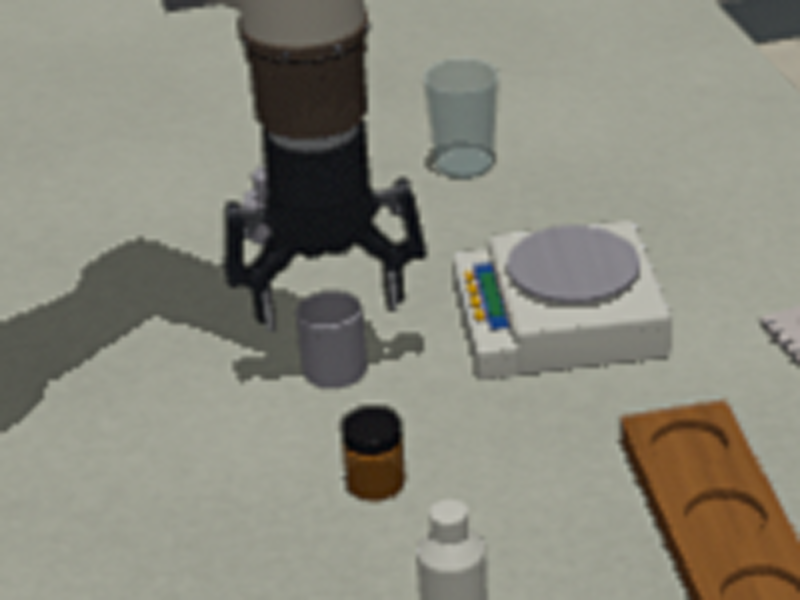

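```bash

python3 -m inch '[[[0,-0.1,-0.65,0.6,0,0,1],[0.9,0,0,0,0,0,1],[1,0,0,0,0,0,1],[0,0,0,0,0,0,1],[0,0,0,0,0,0,1],[0,0,0,0,0,0,1]]]'
python3 -c "
from h import *
plan(.4325,.1473,.015,np.pi-.08)
cap('side','side3.png')
i=cv2.imread('pics/side3.png')[100:250,150:350];cv2.imwrite('pics/side3c.png',cv2.resize(i,(800,600),interpolation=cv2.INTER_CUBIC))"
```

```text
time_s: 3.33
eef_pos: [0.4344, 0.1476, 0.0179]
ee_rot: [-0.479, 0.518, 0.479, 0.522]
wrist_force: [-0.3, 0.4, 0.4]
finger_gap: 0.0854
tcp [0.4344 0.1476 0.0179] gap 0.0854 F [-0.3  0.4  0.4] t 3.3333
axes
 [[ 0.005 -0.997  0.081]
 [ 0.004  0.081  0.997]
 [-1.    -0.005  0.004]]
tool shift cm [ 0.29  0.19 -0.04]
turn deg [-0.08  0.25  0.26] j6 -0.7645344715987916
```

View pics/side3c.png

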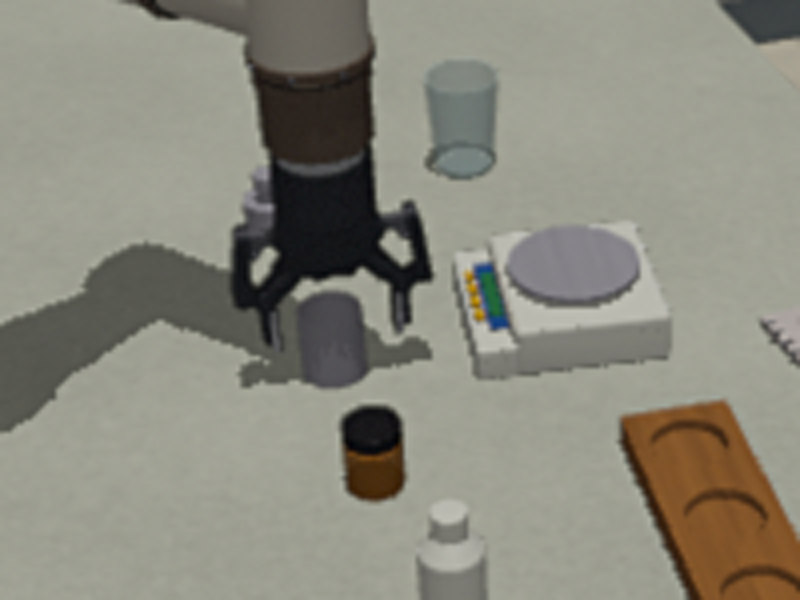

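```bash

python3 -m inch '[[[0.2,0,0,0,0,0,1],[0,0,0,0,0,0,-1],[0,0,0,0,0,0,-1],[0,0,0,0,0,0,-1],[0,0,0,0,0,0,-1],[0,0,0,0,0,0,-1],[0,0,0,0,0,0,-1],[0,0,0,0,0,0,-1]]]'
python3 -c "
from h import *
plan(.4325,.1473,.015,np.pi-.08)
cap('side','side4.png')
i=cv2.imread('pics/side4.png')[100:250,150:350];cv2.imwrite('pics/side4c.png',cv2.resize(i,(800,600),interpolation=cv2.INTER_CUBIC))"
```

```text
time_s: 4.05
eef_pos: [0.4338, 0.1472, 0.0157]
ee_rot: [-0.479, 0.518, 0.479, 0.521]
wrist_force: [-1.8, 0.5, 6.1]
finger_gap: 0.0483
tcp [0.4338 0.1472 0.0157] gap 0.0483 F [-1.8  0.5  6.1] t 4.05
axes
 [[ 0.003 -0.997  0.081]
 [ 0.003  0.081  0.997]
 [-1.    -0.003  0.003]]
tool shift cm [0.06 0.13 0.  ]
turn deg [-0.08  0.18  0.18] j6 -0.7644981422285113
```

View pics/side4c.png

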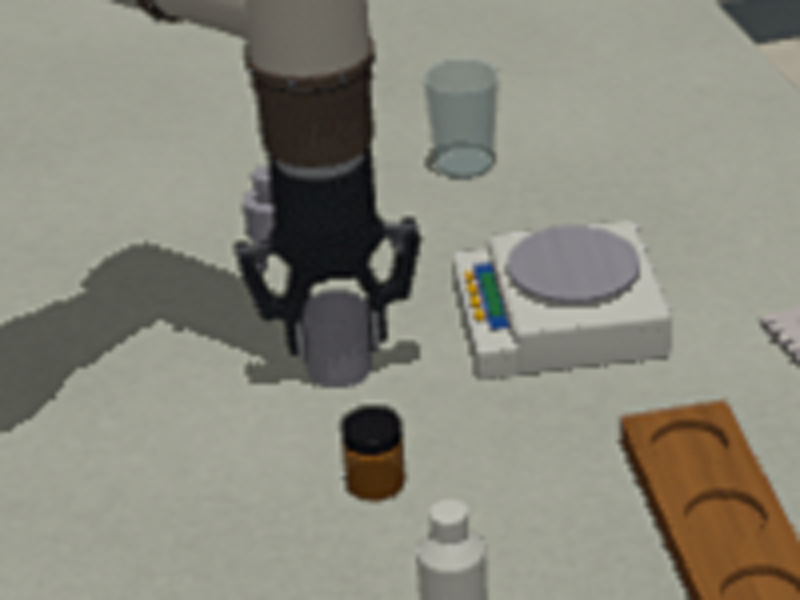

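Gripped at 48 mm. Lift and carry to the pan.

```bash

python3 -m inch '[[[-1,0,0,0,0,0,-1],[-2,0,0,0,0,0,-1],[-3,0,0,0,0,0,-1],[-3,0,0,0,0,0,-1],[-2,0,0,0,0,0,-1],[-1,0,0,0,0,0,-1],[0,0,0,0,0,0,-1],[0,0,0,0,0,0,-1]]]'
python3 -c "
from h import *
plan(.626,.152,.11,np.pi-.08)"
```

```text
time_s: 4.77
eef_pos: [0.4333, 0.1469, 0.1352]
ee_rot: [-0.479, 0.518, 0.479, 0.522]
wrist_force: [0.2, -0.5, -1.5]
finger_gap: 0.0482
tcp [0.4333 0.1469 0.1352] gap 0.0482 F [ 0.2 -0.5 -1.5] t 4.7667
axes
 [[ 0.004 -0.997  0.082]
 [ 0.004  0.082  0.997]
 [-1.    -0.004  0.004]]
tool shift cm [  2.6  -19.15   2.08]
turn deg [-0.11  0.25  0.21] j6 -0.7645806125450451
```

```bash

python3 -m inch '[[[0,-2,0.2,0,0.2,0.2,-1],[0,-3.2,0.3,0,0,0,-1],[0,-3.2,0.3,0,0,0,-1],[0,-3.2,0.3,0,0,0,-1],[0,-3.2,0.3,0,0,0,-1],[0.6,-2.4,0.4,0,0,0,-1],[1,-1.9,0.3,0,0,0,-1],[1,0,0,0,0,0,-1]]]'
python3 -m inch '[[[0,0,0,0,0,0,-1],[0,0,0,0,0,0,-1],[0,0,0,0,0,0,-1]]]'
python3 -c "
from h import *
plan(.626,.152,.0707,np.pi-.08)
cap('top','top5.png');cap('side','side5.png')"
```

```text
time_s: 5.43
eef_pos: [0.6283, 0.1521, 0.106]
ee_rot: [-0.479, 0.521, 0.479, 0.52]
wrist_force: [0.9, 1.3, -1.8]
finger_gap: 0.0481
time_s: 5.68
eef_pos: [0.6246, 0.1521, 0.1088]
ee_rot: [-0.479, 0.52, 0.48, 0.519]
wrist_force: [0.4, -0.3, 0.4]
finger_gap: 0.0481
tcp [0.6246 0.1521 0.1088] gap 0.0481 F [ 0.4 -0.3  0.4] t 5.6833
axes
 [[-0.002 -0.997  0.081]
 [-0.001  0.081  0.997]
 [-1.     0.002 -0.001]]
tool shift cm [ 3.81 -0.15  0.  ]
turn deg [-0.06 -0.05 -0.09] j6 -0.5711203219479934
```

View pics/side5.png

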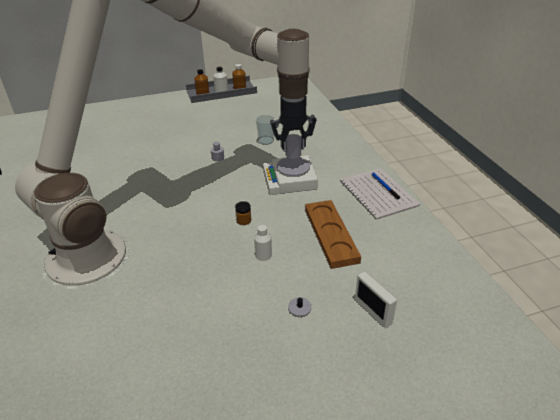

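The cup hangs over the pan centre (292,150 vs pan 293,167). Lower it.

```bash

python3 -m inch '[[[1,-0.1,0,0,0,0,-1],[1,0,0,0,0,0,-1],[1,0,0,0,0,0,-1],[0.4,0,0,0,0,0,-1],[0,0,0,0,0,0,-1],[0,0,0,0,0,0,-1],[0,0,0,0,0,0,-1]]]'
python3 -c "
from h import *
plan(.626,.152,.0707,np.pi-.08)
P=cloud(cap('side','side6.png'))
i=cv2.imread('pics/side6.png')[80:230,200:400];cv2.imwrite('pics/side6c.png',cv2.resize(i,(800,600),interpolation=cv2.INTER_CUBIC))"
```

```text
time_s: 6.37
eef_pos: [0.627, 0.1523, 0.0756]
ee_rot: [-0.479, 0.52, 0.479, 0.52]
wrist_force: [-0.2, -0.2, -2.3]
finger_gap: 0.0487
tcp [0.627  0.1523 0.0756] gap 0.0487 F [-0.2 -0.2 -2.3] t 6.3667
axes
 [[ 0.001 -0.997  0.081]
 [ 0.     0.081  0.997]
 [-1.    -0.001  0.   ]]
tool shift cm [ 0.49  0.09 -0.03]
turn deg [-0.08  0.    0.03] j6 -0.5701908731021735
```

View pics/side6c.png

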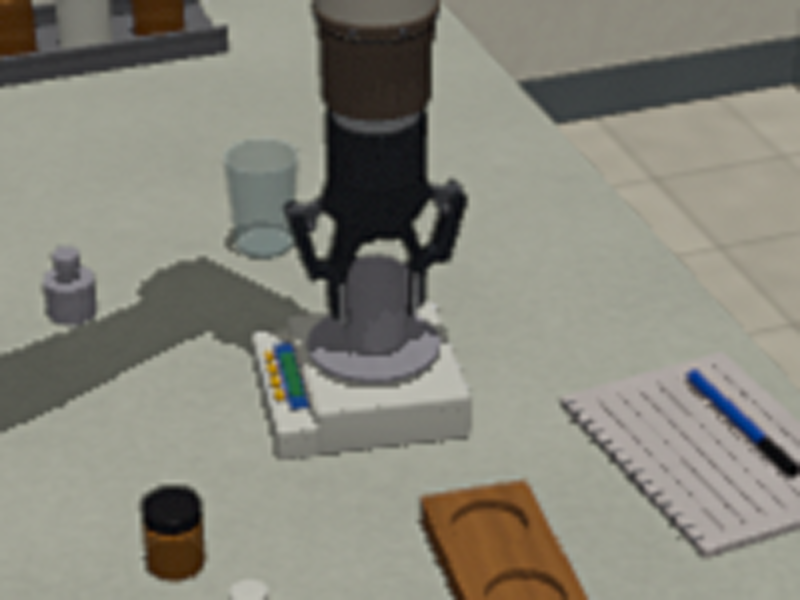

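```bash

python3 -m inch '[[[0.2,0,0,0,0,0,-1],[0.1,0,0,0,0,0,-1],[0,0,0,0,0,0,-1],[0,0,0,0,0,0,-1]]]'
python3 -m inch '[[[0.1,0,0,0,0,0,-1],[0,0,0,0,0,0,-1],[0,0,0,0,0,0,-1]]]'
```

```text
time_s: 6.75
eef_pos: [0.6266, 0.1522, 0.0724]
ee_rot: [-0.479, 0.52, 0.479, 0.52]
wrist_force: [0.9, -0.4, -2.1]
finger_gap: 0.0482
time_s: 7.0
eef_pos: [0.6266, 0.1522, 0.0713]
ee_rot: [-0.479, 0.52, 0.479, 0.52]
wrist_force: [-1.1, -0.0, -1.2]
finger_gap: 0.0485
```

```bash

python3 -m inch '[[[0.1,0,0,0,0,0,-1],[0,0,0,0,0,0,-1],[0,0,0,0,0,0,-1]]]'
python3 -m inch '[[[0.1,0,0,0,0,0,-1],[0,0,0,0,0,0,-1],[0,0,0,0,0,0,-1]]]'
```

```text
time_s: 7.25
eef_pos: [0.6268, 0.1522, 0.0708]
ee_rot: [-0.479, 0.52, 0.479, 0.52]
wrist_force: [-1.0, -0.3, 2.6]
finger_gap: 0.0484
time_s: 7.5
eef_pos: [0.6268, 0.1522, 0.0708]
ee_rot: [-0.48, 0.52, 0.479, 0.52]
wrist_force: [-2.2, -0.6, 6.6]
finger_gap: 0.0487
```

```bash

python3 -m inch '[[[0,0,0,0,0,0,0.2],[0,0,0,0,0,0,0.5],[0,0,0,0,0,0,1],[0,0,0,0,0,0,1],[0,0,0,0,0,0,1],[0,0,0,0,0,0,1]]]'
python3 -m inch '[[[-1,0,0,0,0,0,1],[-2,0,0,0,0,0,1],[-3,0,0,0,0,0,1],[-3,0,0,0,0,0,1],[-2,0,0,0,0,0,1],[0,0,0,0,0,0,1],[0,0,0,0,0,0,1]]]'
python3 -c "
from h import *
cap('top','top7.png');cap('side','side7.png')
plan(.4713,-.3436,.15,np.pi-.08)
a=cv2.imread('pics/side7.png')[80:230,200:400];b=cv2.imread('pics/top7.png')[100:250,150:350]
cv2.imwrite('pics/7c.png',np.hstack([cv2.resize(x,(400,300),interpolation=cv2.INTER_CUBIC) for x in(a,b)]))"
```

```text
time_s: 8.0
eef_pos: [0.6266, 0.1522, 0.0691]
ee_rot: [-0.479, 0.52, 0.479, 0.52]
wrist_force: [-0.1, -0.6, 0.3]
finger_gap: 0.0854
time_s: 8.58
eef_pos: [0.6273, 0.1526, 0.1818]
ee_rot: [-0.48, 0.518, 0.479, 0.521]
wrist_force: [-0.4, 0.3, -1.2]
finger_gap: 0.0853
tcp [0.6259 0.152  0.1788] gap 0.0857 F [ 0.1 -1.3 -0.6] t 8.6833
axes
 [[-0.002 -0.997  0.082]
 [-0.     0.082  0.997]
 [-1.     0.001 -0.   ]]
tool shift cm [  2.91  11.36 -50.66]
turn deg [-0.1  -0.01 -0.09] j6 -0.5701614473963298
```

View pics/7c.png

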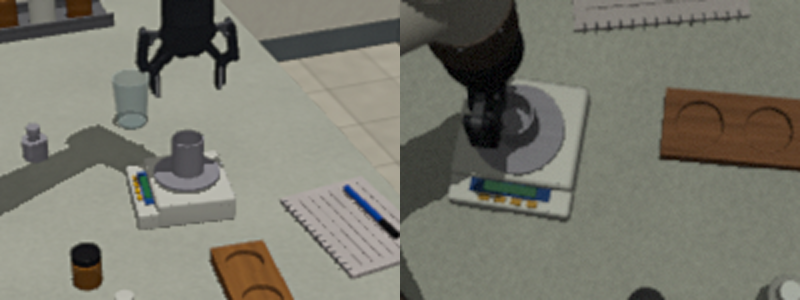

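The cup stands upright on the pan. On to the lid.

```bash

python3 -m inch '[[[0,0.4,-1.8,0,0,0,1],[0,0.8,-3.6,0,0,0,1],[0,0.8,-3.6,0,0,0,1],[0,0.8,-3.6,0,0,0,1],[0,0.8,-3.6,0,0,0,1],[0,0.8,-3.6,0,0,0,1],[0,0.8,-3.6,0,0,0,1],[0,0.8,-3.6,0,0,0,1]]]'
python3 -m inch '[[[0,0.8,-3.6,0,0,0,1],[0,0.8,-3.6,0,0,0,1],[0,0.8,-3.6,0,0,0,1],[0,0.8,-3.6,0,0,0,1],[0,0.8,-3.6,0,0,0,1],[1,0.8,-3.6,0,0,0,1],[1,0.8,-3.6,0,0,0,1],[1,0.6,-2,0,0,0,1]]]'
python3 -m inch '[[[0,0,0,0,0,0,1],[0,0,0,0,0,0,1],[0,0,0,0,0,0,1]]]'
python3 -c "
from h import *
d=cap('top','top8.png');P=cloud(d);Q=P[130:200,175:245].reshape(-1,3)
q=Q[(Q[:,2]>.104)&(Q[:,2]<.122)];print('cup',len(q),(q.max(0)+q.min(0))/2,q.max(0)-q.min(0))
plan(.4713,-.3436,.03,np.pi-.08)
"
```

```text
time_s: 9.35
eef_pos: [0.5427, -0.114, 0.1782]
ee_rot: [-0.479, 0.521, 0.48, 0.519]
wrist_force: [0.8, 0.0, -0.8]
finger_gap: 0.0856
time_s: 10.02
eef_pos: [0.4584, -0.381, 0.1477]
ee_rot: [-0.478, 0.521, 0.479, 0.52]
wrist_force: [0.8, 0.2, 0.3]
finger_gap: 0.0854
time_s: 10.27
eef_pos: [0.4603, -0.3778, 0.1487]
ee_rot: [-0.479, 0.52, 0.48, 0.52]
wrist_force: [0.2, -0.2, 1.6]
finger_gap: 0.0854
cup 145 [0.62826277 0.15256859 0.11186618] [0.05007925 0.04923026 0.0150987 ]
tcp [ 0.4608 -0.3775  0.1493] gap 0.0857 F [ 1.   0.  -0.1] t 10.3167
axes
 [[-0.001 -0.997  0.081]
 [ 0.     0.081  0.997]
 [-1.     0.001  0.   ]]
tool shift cm [11.93 -0.78  3.46]
turn deg [-0.05  0.01 -0.03] j6 0.3339641190767827
```

View pics/top8.png

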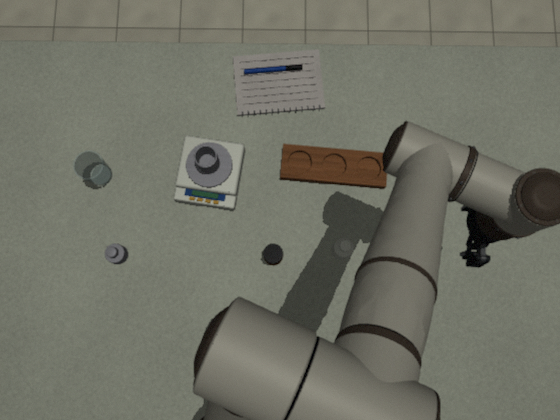

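```bash

python3 -m inch '[[[2,-0.4,1.7,0,0,0,1],[2,-0.4,1.75,0,0,0,1],[2,0,0,0,0,0,1],[2,0,0,0,0,0,1],[1.5,0,0,0,0,0,1],[0,0,0,0,0,0,1],[0,0,0,0,0,0,1],[0,0,0,0,0,0,1]]]'
python3 -c "
from h import *
plan(.4713,-.3436,.012,np.pi-.08)
cap('side','side9.png')
a=cv2.imread('pics/side9.png')[220:370,200:400]
cv2.imwrite('pics/9c.png',cv2.resize(a,(800,600),interpolation=cv2.INTER_CUBIC))"
```

```text
time_s: 10.98
eef_pos: [0.4729, -0.3442, 0.0557]
ee_rot: [-0.48, 0.519, 0.479, 0.52]
wrist_force: [-0.1, 0.2, -0.5]
finger_gap: 0.0853
tcp [ 0.4729 -0.3442  0.0557] gap 0.0853 F [-0.1  0.2 -0.5] t 10.9833
axes
 [[ 0.002 -0.997  0.08 ]
 [-0.001  0.08   0.997]
 [-1.    -0.002 -0.001]]
tool shift cm [4.37 0.17 0.05]
turn deg [ 0.01 -0.06  0.12] j6 0.27187106442073006
```

View pics/9c.png

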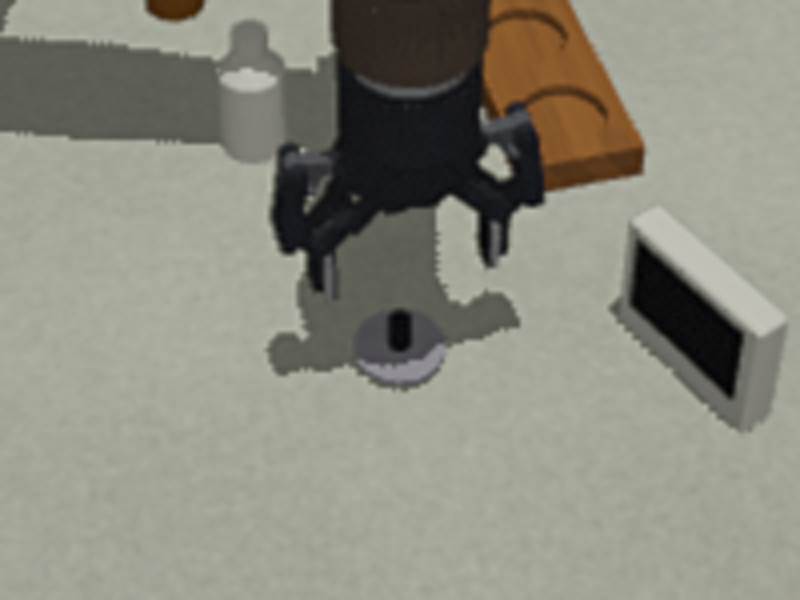

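```bash

python3 -m inch '[[[1,0.1,0,0,0,0,0.2],[1,0,0,0,0,0,-0.4],[1,0,0,0,0,0,-0.4],[0.8,0,0,0,0,0,-0.4],[0,0,0,0,0,0,-0.4],[0,0,0,0,0,0,-0.4],[0,0,0,0,0,0,-0.4]]]'
python3 -c "
from h import *
plan(.4713,-.3436,.012,np.pi-.08)
cap('side','side10.png')
a=cv2.imread('pics/side10.png')[250:350,250:383]
cv2.imwrite('pics/10c.png',cv2.resize(a,(800,600),interpolation=cv2.INTER_CUBIC))"
```

```text
time_s: 11.62
eef_pos: [0.4708, -0.3444, 0.0162]
ee_rot: [-0.479, 0.52, 0.479, 0.52]
wrist_force: [0.2, -0.4, 0.3]
finger_gap: 0.0257
tcp [ 0.4708 -0.3444  0.0162] gap 0.0257 F [ 0.2 -0.4  0.3] t 11.6167
axes
 [[-0.    -0.997  0.081]
 [-0.     0.081  0.997]
 [-1.     0.    -0.   ]]
tool shift cm [ 0.42 -0.04  0.08]
turn deg [-0.08 -0.01 -0.01] j6 0.2723891604618026
```

View pics/10c.png

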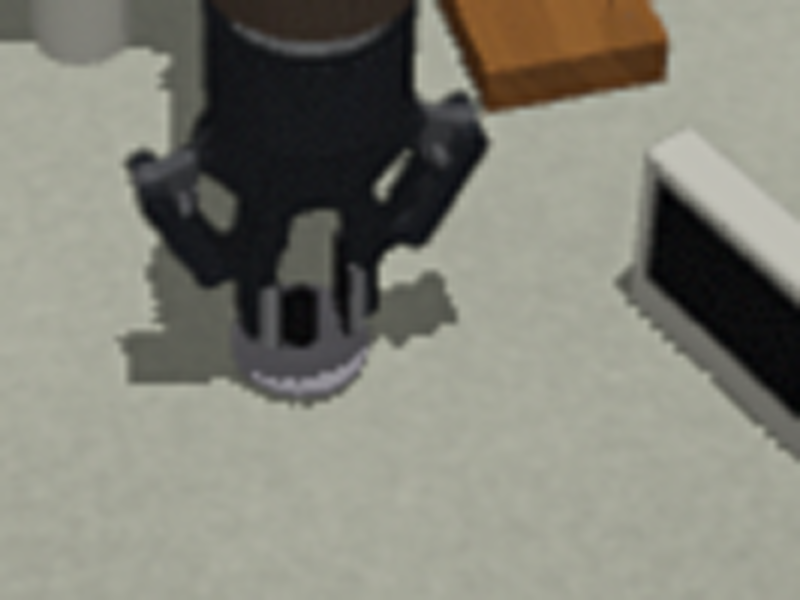

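```bash

python3 -m inch '[[[0,0.25,0.05,0,0,0,-0.4],[0.3,0,0,0,0,0,-0.4],[0,0,0,0,0,0,-0.7],[0,0,0,0,0,0,-1],[0,0,0,0,0,0,-1],[0,0,0,0,0,0,-1],[0,0,0,0,0,0,-1],[0,0,0,0,0,0,-1]]]'
python3 -c "
from h import *
plan(.4713,-.3436,.012,np.pi-.08)
cap('side','side11.png')
a=cv2.imread('pics/side11.png')[250:350,250:383]
cv2.imwrite('pics/11c.png',cv2.resize(a,(800,600),interpolation=cv2.INTER_CUBIC))"
```

```text
time_s: 12.33
eef_pos: [0.4682, -0.3435, 0.0134]
ee_rot: [-0.479, 0.52, 0.479, 0.52]
wrist_force: [-0.1, 1.0, 0.6]
finger_gap: 0.0115
tcp [ 0.4682 -0.3435  0.0134] gap 0.0115 F [-0.1  1.   0.6] t 12.3333
axes
 [[-0.    -0.997  0.081]
 [ 0.     0.081  0.997]
 [-1.     0.     0.   ]]
tool shift cm [ 0.14 -0.31  0.02]
turn deg [-0.08  0.   -0.  ] j6 0.27274258627453735
```

View pics/11c.png

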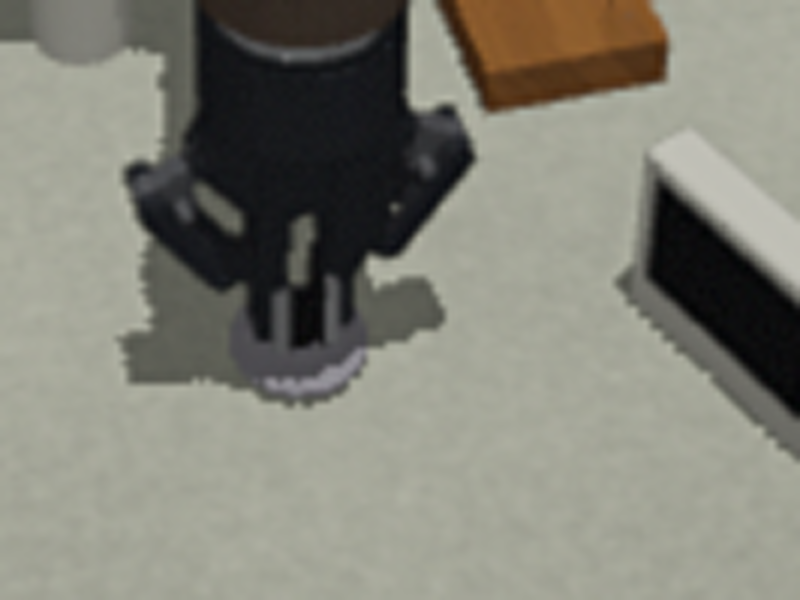

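```bash

python3 -m inch '[[[-0.5,0,0,0,0,0,-1],[-2,0,0,0,0,0,-1],[-3,0,0,0,0,0,-1],[-3,0,0,0,0,0,-1],[-3,0,0,0,0,0,-1],[-3,0,0,0,0,0,-1],[-2,0,0,0,0,0,-1],[-0.5,0,0,0,0,0,-1]]]'
python3 -m inch '[[[0,0,0,0,0,0,-1],[0,0,0,0,0,0,-1]]]'
python3 -c "
from h import *
plan(.627,.1524,.17,np.pi-.08)
cap('side','side12.png')"
```

```text
time_s: 13.05
eef_pos: [0.4701, -0.3446, 0.1882]
ee_rot: [-0.482, 0.519, 0.477, 0.521]
wrist_force: [0.4, -0.5, 0.2]
finger_gap: 0.0114
time_s: 13.22
eef_pos: [0.4676, -0.343, 0.1824]
ee_rot: [-0.478, 0.52, 0.48, 0.52]
wrist_force: [-0.2, -0.2, -0.6]
finger_gap: 0.0114
tcp [ 0.4676 -0.343   0.1824] gap 0.0114 F [-0.2 -0.2 -0.6] t 13.2167
axes
 [[-0.001 -0.997  0.082]
 [ 0.001  0.082  0.997]
 [-1.     0.001  0.001]]
tool shift cm [  1.29 -11.83  50.68]
turn deg [-0.11  0.07 -0.07] j6 0.27272418547231003
```

View pics/side12.png

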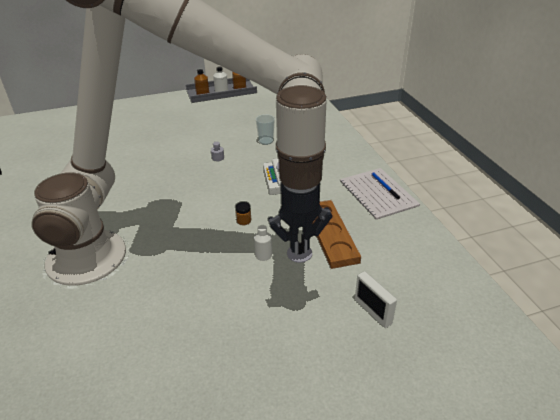

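```bash

python3 -m inch '[[[0,-0.4,1.7,0,0,0,-1],[0,-0.8,3.4,0,0,0,-1],[0,-0.8,3.4,0,0,0,-1],[0,-0.8,3.4,0,0,0,-1],[0,-0.8,3.4,0,0,0,-1],[0,-0.8,3.4,0,0,0,-1],[0,-0.8,3.4,0,0,0,-1],[0,-0.8,3.4,0,0,0,-1]]]'
python3 -m inch '[[[0,-0.8,3.4,0,0,0,-1],[0,-0.8,3.4,0,0,0,-1],[0,-0.8,3.4,0,0,0,-1],[0,-0.8,3.4,0,0,0,-1],[0,-0.8,3.4,0,0,0,-1],[0,-0.8,3.4,0,0,0,-1],[0,-0.6,3,0,0,0,-1],[0,-0.4,1.7,0,0,0,-1]]]'
python3 -m inch '[[[0,0,0,0,0,0,-1],[0,0,0,0,0,0,-1],[0,0,0,0,0,0,-1]]]'
python3 -c "
from h import *
plan(.627,.1524,.1204,np.pi-.08)
cap('side','side13.png')
a=cv2.imread('pics/side13.png')[80:230,200:400]
cv2.imwrite('pics/13c.png',cv2.resize(a,(800,600),interpolation=cv2.INTER_CUBIC))"
```

```text
time_s: 13.93
eef_pos: [0.548, -0.0926, 0.1812]
ee_rot: [-0.478, 0.521, 0.48, 0.519]
wrist_force: [-0.1, -0.6, -0.1]
finger_gap: 0.0116
time_s: 14.6
eef_pos: [0.6268, 0.1541, 0.1806]
ee_rot: [-0.479, 0.521, 0.48, 0.518]
wrist_force: [-0.2, -0.3, -1.6]
finger_gap: 0.0116
time_s: 14.85
eef_pos: [0.6263, 0.1502, 0.182]
ee_rot: [-0.479, 0.521, 0.479, 0.519]
wrist_force: [0.5, -0.2, -0.5]
finger_gap: 0.0112
tcp [0.6263 0.1502 0.182 ] gap 0.0112 F [ 0.5 -0.2 -0.5] t 14.85
axes
 [[-0.003 -0.997  0.082]
 [-0.001  0.082  0.997]
 [-1.     0.003 -0.001]]
tool shift cm [ 6.16 -0.07  0.23]
turn deg [-0.12 -0.08 -0.15] j6 -0.5681090719675215
```

View pics/13c.png

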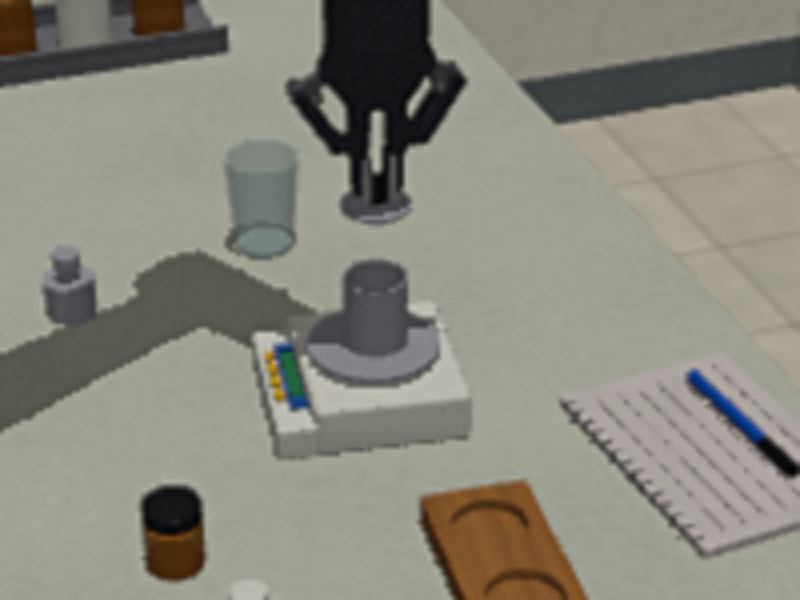

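The lid (376,205) hangs level directly above the cup (376,270). Lower to just above the rim and check.

```bash

python3 -m inch '[[[1,-0.05,0.2,0,0,-0.1,-1],[1,0,0,0,0,0,-1],[1,0,0,0,0,0,-1],[1,0,0,0,0,0,-1],[1,0,0,0,0,0,-1],[0,0,0,0,0,0,-1],[0,0,0,0,0,0,-1],[0,0,0,0,0,0,-1]]]'
python3 -c "
from h import *
plan(.627,.1524,.1204,np.pi-.08)
cap('side','side14.png')
a=cv2.imread('pics/side14.png')[100:200,230:363]
cv2.imwrite('pics/14c.png',cv2.resize(a,(800,600),interpolation=cv2.INTER_CUBIC))"
```

```text
time_s: 15.57
eef_pos: [0.6281, 0.1532, 0.1336]
ee_rot: [-0.48, 0.519, 0.479, 0.52]
wrist_force: [-0.2, 0.3, -0.1]
finger_gap: 0.0114
tcp [0.6281 0.1532 0.1336] gap 0.0114 F [-0.2  0.3 -0.1] t 15.5667
axes
 [[ 0.002 -0.997  0.081]
 [-0.     0.081  0.997]
 [-1.    -0.002 -0.   ]]
tool shift cm [ 1.32  0.11 -0.09]
turn deg [-0.07 -0.    0.13] j6 -0.5716182702883834
```

View pics/14c.png

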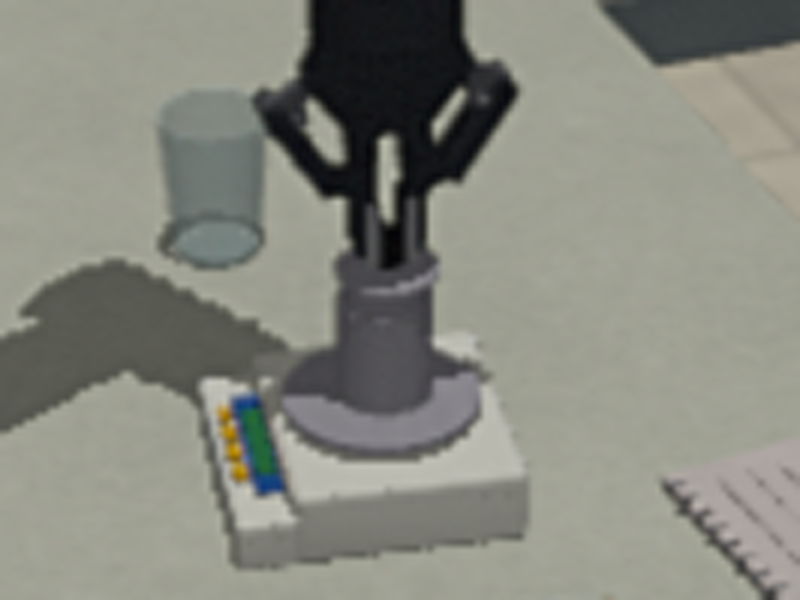

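```bash

python3 -m inch '[[[0.4,0.08,-0.05,0,0,0,-1],[0.3,0,0,0,0,0,-1],[0.2,0,0,0,0,0,-1],[0.1,0,0,0,0,0,-1],[0,0,0,0,0,0,-1],[0,0,0,0,0,0,-1],[0,0,0,0,0,0,-1],[0,0,0,0,0,0,-1]]]'
python3 -m inch '[[[0.1,0,0,0,0,0,-1],[0,0,0,0,0,0,-1],[0,0,0,0,0,0,-1]]]'
```

```text
time_s: 16.28
eef_pos: [0.6271, 0.1527, 0.1235]
ee_rot: [-0.48, 0.519, 0.479, 0.521]
wrist_force: [-0.1, 0.3, -0.8]
finger_gap: 0.0114
time_s: 16.53
eef_pos: [0.6269, 0.1527, 0.1223]
ee_rot: [-0.48, 0.52, 0.479, 0.52]
wrist_force: [0.1, 0.4, -0.6]
finger_gap: 0.0114
```

```bash

python3 -m inch '[[[0.1,0,0,0,0,0,-1],[0,0,0,0,0,0,-1],[0,0,0,0,0,0,-1]]]'
python3 -m inch '[[[0.1,0,0,0,0,0,-1],[0,0,0,0,0,0,-1],[0,0,0,0,0,0,-1]]]'
python3 -m inch '[[[0.05,0,0,0,0,0,-1],[0,0,0,0,0,0,-1],[0,0,0,0,0,0,-1]]]'
```

```text
time_s: 16.78
eef_pos: [0.6269, 0.1527, 0.1213]
ee_rot: [-0.48, 0.52, 0.479, 0.52]
wrist_force: [0.0, 0.0, -1.0]
finger_gap: 0.0114
time_s: 17.03
eef_pos: [0.6271, 0.1527, 0.1205]
ee_rot: [-0.48, 0.519, 0.479, 0.52]
wrist_force: [0.1, -0.2, -0.1]
finger_gap: 0.0112
time_s: 17.28
eef_pos: [0.6271, 0.1527, 0.1205]
ee_rot: [-0.48, 0.519, 0.479, 0.521]
wrist_force: [-1.0, 0.1, 2.6]
finger_gap: 0.0118
```

```bash

python3 -m inch '[[[0,0,0,0,0,0,-0.5],[0,0,0,0,0,0,-0.2],[0,0,0,0,0,0,0],[0,0,0,0,0,0,0],[0,0,0,0,0,0,0]]]'
python3 -m inch '[[[-0.5,0,0,0,0,0,0],[-2,0,0,0,0,0,0],[-3,0,0,0,0,0,0.5],[-3,0,0,0,0,0,1],[0,0,0,0,0,0,1],[0,0,0,0,0,0,1]]]'
python3 -c "
from h import *
plan(.428,.006,.17,np.pi-.08)
cap('side','side15.png')
a=cv2.imread('pics/side15.png')[100:200,230:363]
cv2.imwrite('pics/15c.png',cv2.resize(a,(800,600),interpolation=cv2.INTER_CUBIC))"
```

```text
time_s: 17.7
eef_pos: [0.6269, 0.1527, 0.1196]
ee_rot: [-0.48, 0.52, 0.479, 0.52]
wrist_force: [0.2, 0.6, -0.6]
finger_gap: 0.0428
time_s: 18.2
eef_pos: [0.6279, 0.1532, 0.2079]
ee_rot: [-0.48, 0.518, 0.478, 0.522]
wrist_force: [-0.6, 0.3, -0.7]
finger_gap: 0.0855
tcp [0.6279 0.1532 0.2079] gap 0.0855 F [-0.6  0.3 -0.7] t 18.2
axes
 [[ 0.007 -0.997  0.081]
 [ 0.002  0.081  0.997]
 [-1.    -0.007  0.003]]
tool shift cm [  3.61  18.76 -16.31]
turn deg [-0.08  0.17  0.39] j6 -0.5715323888038536
```

View pics/15c.png

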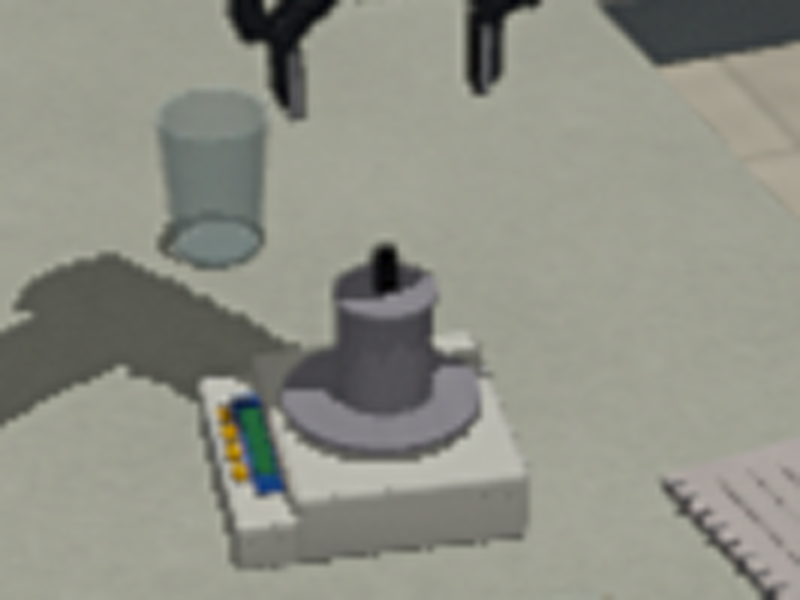

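The lid is seated level on the cup. Now the jar.

```bash

python3 -m inch '[[[0,1.6,-1.4,0,0,0.2,1],[0,3.1,-2.7,0,0,0,1],[0,3.1,-2.7,0,0,0,1],[0,3.1,-2.7,0,0,0,1],[0,3.1,-2.7,0,0,0,1],[1,3.1,-2.7,0,0,0,1],[1.5,1.6,-1.4,0,0,0,1],[2,0,0,0,0,0,1]]]'
python3 -m inch '[[[2,0,0,0,0,0,1],[2,0,0,0,0,0,1],[0,0,0,0,0,0,1],[0,0,0,0,0,0,1],[0,0,0,0,0,0,1]]]'
python3 -c "
from h import *
plan(.427,.006,.016,np.pi-.08)
cap('side','side16.png')
a=cv2.imread('pics/side16.png')[130:250,170:330]
cv2.imwrite('pics/16c.png',cv2.resize(a,(800,600),interpolation=cv2.INTER_CUBIC))"
```

```text
time_s: 18.92
eef_pos: [0.4233, 0.0035, 0.16]
ee_rot: [-0.478, 0.521, 0.479, 0.52]
wrist_force: [0.9, -0.3, 0.2]
finger_gap: 0.0853
time_s: 19.33
eef_pos: [0.4279, 0.0059, 0.1207]
ee_rot: [-0.479, 0.52, 0.48, 0.519]
wrist_force: [-0.0, 1.4, 0.3]
finger_gap: 0.0853
tcp [0.4279 0.0059 0.1207] gap 0.0853 F [-0.   1.4  0.3] t 19.3333
axes
 [[-0.002 -0.997  0.081]
 [-0.     0.081  0.997]
 [-1.     0.002 -0.   ]]
tool shift cm [10.47  0.08  0.  ]
turn deg [-0.06 -0.01 -0.09] j6 -0.47680292369969124
```

View pics/16c.png

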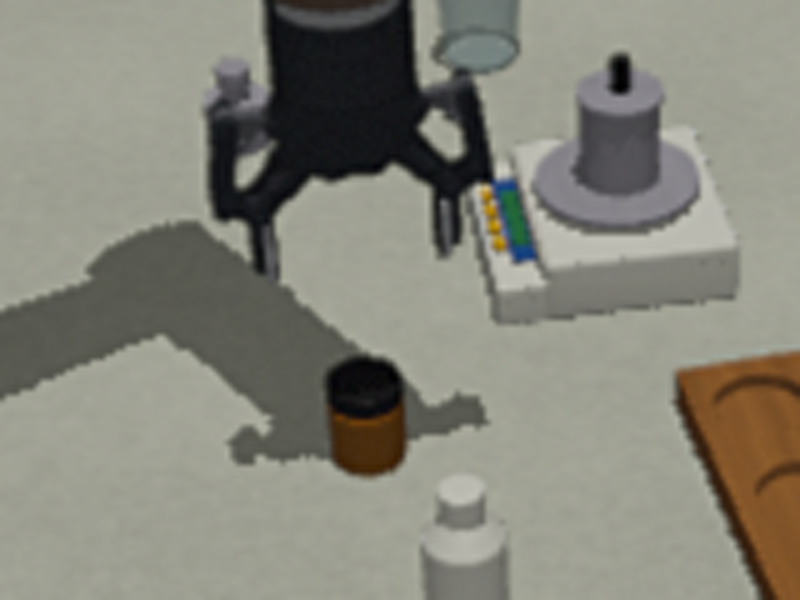

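```bash

python3 -m inch '[[[2,0.05,0,0,0,0,1],[2.5,0,0,0,0,0,1],[2.5,0,0,0,0,0,1],[2,0,0,0,0,0,1],[1.4,0,0,0,0,0,1],[0,0,0,0,0,0,1],[0,0,0,0,0,0,1],[0,0,0,0,0,0,1]]]'
python3 -m inch '[[[0,0,0,0,0,0,0.3],[0,0,0,0,0,0,-1],[0,0,0,0,0,0,-1],[0,0,0,0,0,0,-1],[0,0,0,0,0,0,-1],[0,0,0,0,0,0,-1],[0,0,0,0,0,0,-1],[0,0,0,0,0,0,-1]]]'
python3 -c "
from h import *
plan(.427,.006,.016,np.pi-.08)
cap('side','side17.png')
a=cv2.imread('pics/side17.png')[130:250,170:330]
cv2.imwrite('pics/17c.png',cv2.resize(a,(800,600),interpolation=cv2.INTER_CUBIC))"
```

```text
time_s: 20.05
eef_pos: [0.4281, 0.0064, 0.0175]
ee_rot: [-0.479, 0.519, 0.479, 0.52]
wrist_force: [0.1, 0.0, -0.1]
finger_gap: 0.0857
time_s: 20.72
eef_pos: [0.4271, 0.006, 0.0172]
ee_rot: [-0.479, 0.52, 0.48, 0.52]
wrist_force: [-2.8, 0.0, 7.1]
finger_gap: 0.0428
tcp [0.4271 0.006  0.0172] gap 0.0428 F [-2.8  0.   7.1] t 20.7167
axes
 [[-0.001 -0.997  0.081]
 [ 0.     0.081  0.997]
 [-1.     0.001  0.   ]]
tool shift cm [ 0.12  0.01 -0.  ]
turn deg [-0.07  0.02 -0.05] j6 -0.47681933985019054
```

View pics/17c.png

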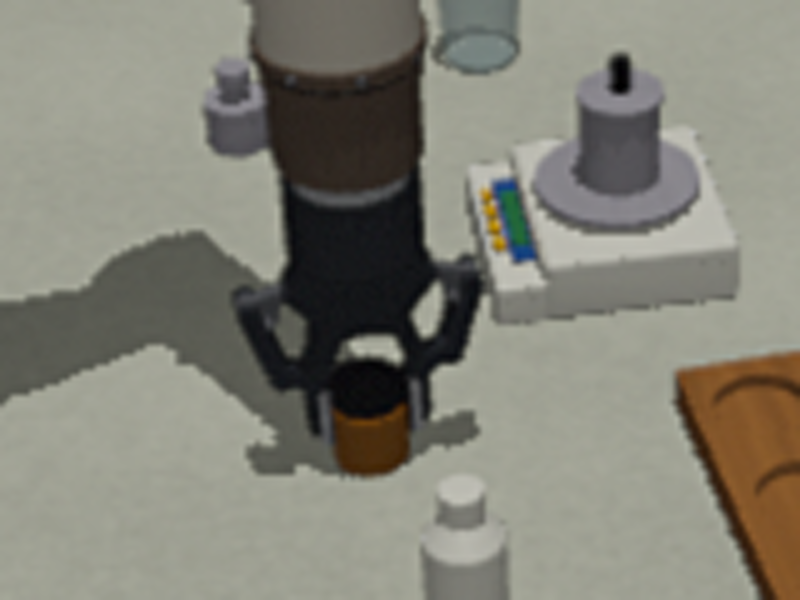

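```bash

python3 -m inch '[[[-0.5,0,0,0,0,0,-1],[-2,0,0,0,0,0,-1],[-3,0,0,0,0,0,-1],[-3,0,0,0,0,0,-1],[-2,0,0,0,0,0,-1],[-0.5,0,0,0,0,0,-1],[0,0,0,0,0,0,-1],[0,0,0,0,0,0,-1]]]'
python3 -c "
from h import *
plan(.6365,-.1326,.07,np.pi-.08)"
```

```text
time_s: 21.43
eef_pos: [0.4262, 0.0057, 0.1258]
ee_rot: [-0.478, 0.521, 0.48, 0.519]
wrist_force: [-0.5, -0.0, -1.1]
finger_gap: 0.0429
tcp [0.4262 0.0057 0.1258] gap 0.0429 F [-0.5 -0.  -1.1] t 21.4333
axes
 [[-0.003 -0.997  0.082]
 [ 0.     0.082  0.997]
 [-1.     0.003  0.   ]]
tool shift cm [  5.52 -22.1  -12.06]
turn deg [-0.12  0.01 -0.16] j6 -0.47733425197828333
```

```bash

python3 -m inch '[[[0,-1.5,-0.8,0,0,0,-1],[0,-3,-1.6,0,0,0,-1],[0,-3.2,-1.7,0,0,0,-1],[0,-3.2,-1.7,0,0,0,-1],[0,-3.2,-1.7,0,0,0,-1],[0,-3.2,-1.7,0,0,0,-1],[1,-3.2,-1.8,0,0,0,-1],[1,-1.6,-1.05,0,0,0,-1]]]'
python3 -m inch '[[[1,0,0,0,0,0,-1],[1,0,0,0,0,0,-1],[0.5,0,0,0,0,0,-1],[0,0,0,0,0,0,-1],[0,0,0,0,0,0,-1],[0,0,0,0,0,0,-1],[0,0,0,0,0,0,-1]]]'
python3 -c "
from h import *
plan(.6365,-.1326,.032,np.pi-.08)
cap('side','side18.png')
a=cv2.imread('pics/side18.png')[150:285,250:430]
cv2.imwrite('pics/18c.png',cv2.resize(a,(800,600),interpolation=cv2.INTER_CUBIC))"
```

```text
time_s: 22.1
eef_pos: [0.6398, -0.1344, 0.1029]
ee_rot: [-0.478, 0.521, 0.479, 0.519]
wrist_force: [-0.8, 0.8, -1.0]
finger_gap: 0.0426
time_s: 22.68
eef_pos: [0.6377, -0.1317, 0.0821]
ee_rot: [-0.479, 0.52, 0.479, 0.52]
wrist_force: [0.2, -0.7, -0.7]
finger_gap: 0.0428
tcp [ 0.6377 -0.1317  0.0821] gap 0.0428 F [ 0.2 -0.7 -0.7] t 22.6833
axes
 [[ 0.    -0.997  0.081]
 [ 0.     0.081  0.997]
 [-1.    -0.     0.   ]]
tool shift cm [ 5.01  0.11 -0.1 ]
turn deg [-0.03  0.01  0.01] j6 -0.12475628100404289
```

View pics/18c.png

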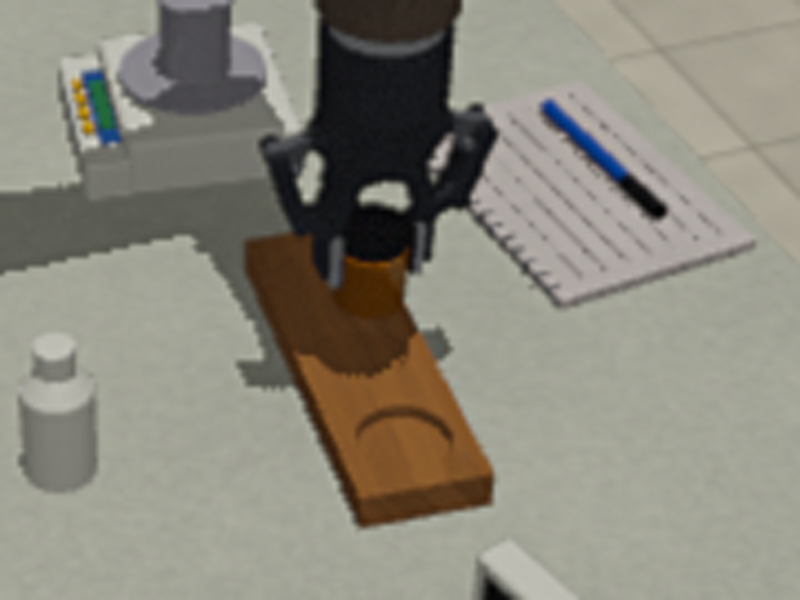

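```bash

python3 -m inch '[[[1,0.05,-0.1,0,0,0,-1],[1,0,0,0,0,0,-1],[0.8,0,0,0,0,0,-1],[0.5,0,0,0,0,0,-1],[0,0,0,0,0,0,-1],[0,0,0,0,0,0,-1],[0,0,0,0,0,0,-1],[0,0,0,0,0,0,-1]]]'
python3 -c "
from h import *
plan(.6365,-.1326,.032,np.pi-.08)
cap('side','side19.png')
a=cv2.imread('pics/side19.png')[190:280,290:410]
cv2.imwrite('pics/19c.png',cv2.resize(a,(800,600),interpolation=cv2.INTER_CUBIC))"
```

```text
time_s: 23.4
eef_pos: [0.6372, -0.1332, 0.0483]
ee_rot: [-0.479, 0.52, 0.479, 0.52]
wrist_force: [0.1, -0.7, -1.7]
finger_gap: 0.0427
tcp [ 0.6372 -0.1332  0.0483] gap 0.0427 F [ 0.1 -0.7 -1.7] t 23.4
axes
 [[-0.001 -0.997  0.081]
 [ 0.     0.081  0.997]
 [-1.     0.001  0.   ]]
tool shift cm [1.63 0.07 0.05]
turn deg [-0.08  0.   -0.05] j6 -0.12320101228138353
```

View pics/19c.png

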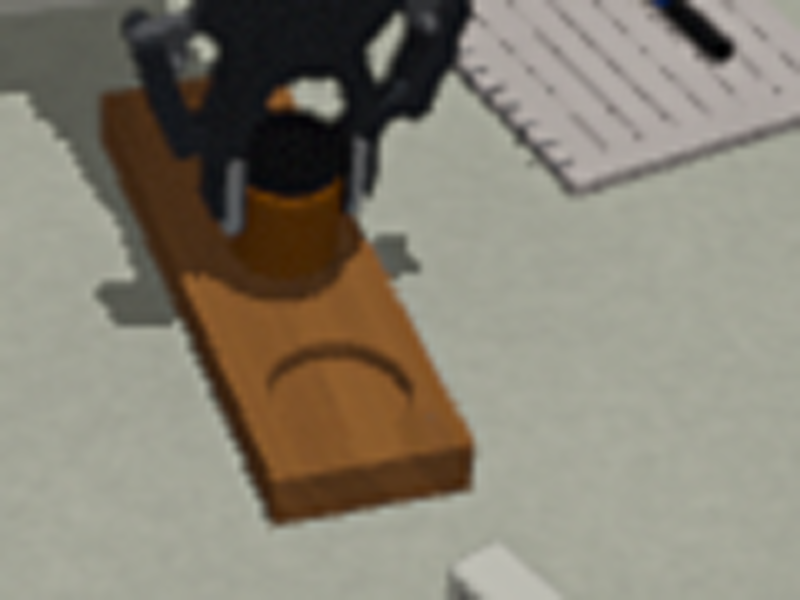

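```bash

python3 -m inch '[[[0.4,0.04,0.03,0,0,0,-1],[0.2,0,0,0,0,0,-1],[0.2,0,0,0,0,0,-1],[0,0,0,0,0,0,-1],[0,0,0,0,0,0,-1],[0,0,0,0,0,0,-1]]]'
python3 -m inch '[[[0.2,0,0,0,0,0,-1],[0.2,0,0,0,0,0,-1],[0.1,0,0,0,0,0,-1],[0,0,0,0,0,0,-1],[0,0,0,0,0,0,-1],[0,0,0,0,0,0,-1]]]'
python3 -m inch '[[[0.1,0,0,0,0,0,-1],[0,0,0,0,0,0,-1],[0,0,0,0,0,0,-1]]]'
```

```text
time_s: 23.95
eef_pos: [0.6364, -0.1328, 0.0399]
ee_rot: [-0.479, 0.52, 0.48, 0.52]
wrist_force: [-0.5, 0.3, -0.4]
finger_gap: 0.0427
time_s: 24.45
eef_pos: [0.6364, -0.1328, 0.0349]
ee_rot: [-0.479, 0.52, 0.48, 0.52]
wrist_force: [0.0, 0.3, -0.6]
finger_gap: 0.0425
time_s: 24.7
eef_pos: [0.6363, -0.1328, 0.0338]
ee_rot: [-0.479, 0.52, 0.48, 0.52]
wrist_force: [-0.2, 0.1, -2.0]
finger_gap: 0.0427
```

In the socket. Last millimetres.

```bash

python3 -m inch '[[[0.1,0,0,0,0,0,-1],[0,0,0,0,0,0,-1],[0,0,0,0,0,0,-1]]]'
python3 -m inch '[[[0.1,0,0,0,0,0,-1],[0,0,0,0,0,0,-1],[0,0,0,0,0,0,-1]]]'
```

```text
time_s: 24.95
eef_pos: [0.6363, -0.1328, 0.0328]
ee_rot: [-0.479, 0.52, 0.48, 0.52]
wrist_force: [-0.4, -0.1, -1.7]
finger_gap: 0.0427
time_s: 25.2
eef_pos: [0.6365, -0.1329, 0.0323]
ee_rot: [-0.479, 0.52, 0.48, 0.52]
wrist_force: [-0.8, 0.4, 0.9]
finger_gap: 0.0424
```

```bash

python3 -m inch '[[[0,0,0,0,0,0,0.2],[0,0,0,0,0,0,0.5],[0,0,0,0,0,0,0.6],[0,0,0,0,0,0,0.6],[0,0,0,0,0,0,0.6]]]'
python3 -m inch '[[[-1,0,0,0,0,0,0.6],[-2,0,0,0,0,0,0.6],[-3,0,0,0,0,0,1],[-3,0,0,0,0,0,1],[-3,0,0,0,0,0,1],[0,0,0,0,0,0,1],[0,0,0,0,0,0,1],[0,0,0,0,0,0,1]]]'
python3 -c "
from h import *
plan(.440,-.1464,.15,np.pi-.08)
cap('side','side20.png')
a=cv2.imread('pics/side20.png')[170:290,250:410]
cv2.imwrite('pics/20c.png',cv2.resize(a,(800,600),interpolation=cv2.INTER_CUBIC))"
```

```text
time_s: 25.62
eef_pos: [0.6364, -0.1328, 0.0318]
ee_rot: [-0.479, 0.52, 0.48, 0.52]
wrist_force: [-0.6, -0.1, -0.2]
finger_gap: 0.0681
time_s: 26.28
eef_pos: [0.6362, -0.1327, 0.1523]
ee_rot: [-0.479, 0.52, 0.48, 0.52]
wrist_force: [-0.4, 0.5, -1.4]
finger_gap: 0.0857
tcp [ 0.6362 -0.1327  0.1523] gap 0.0857 F [-0.4  0.5 -1.4] t 26.2833
axes
 [[-0.002 -0.997  0.082]
 [ 0.001  0.082  0.997]
 [-1.     0.002  0.001]]
tool shift cm [ 0.26 19.44 -2.97]
turn deg [-0.1   0.03 -0.09] j6 -0.12379065909759604
```

View pics/20c.png

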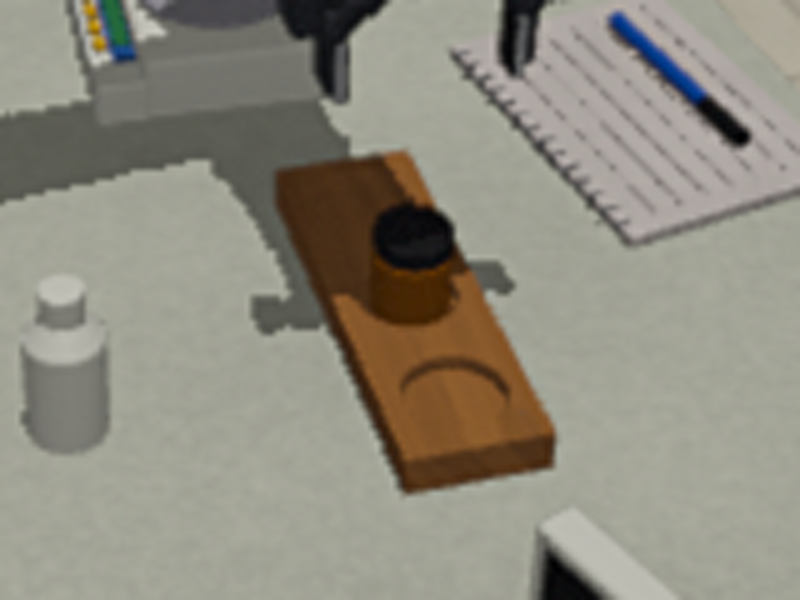

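```bash

python3 -m inch '[[[0,1.5,-0.2,0,0,0,1],[0,3,-0.4,0,0,0,1],[0,3.6,-0.6,0,0,0,1],[0,3.6,-0.6,0,0,0,1],[0,3.6,-0.6,0,0,0,1],[0,3,-0.4,0,0,0,1],[0,1.1,-0.2,0,0,0,1],[0,0,0,0,0,0,1]]]'
python3 -m inch '[[[0,0,0,0,0,0,1],[0,0,0,0,0,0,1],[0,0,0,0,0,0,1]]]'
python3 -c "
from h import *
d=cap('top','top21.png');P=cloud(d)
plan(.440,-.1464,.032,np.pi-.08)
cap('side','side21.png')
a=cv2.imread('pics/side21.png')[150:285,170:350]
cv2.imwrite('pics/21c.png',cv2.resize(a,(800,600),interpolation=cv2.INTER_CUBIC))"
```

```text
time_s: 27.0
eef_pos: [0.4374, -0.1471, 0.1516]
ee_rot: [-0.478, 0.521, 0.48, 0.519]
wrist_force: [-0.1, 0.5, -0.0]
finger_gap: 0.0855
time_s: 27.25
eef_pos: [0.4421, -0.1469, 0.152]
ee_rot: [-0.479, 0.52, 0.48, 0.519]
wrist_force: [-0.6, -0.9, -0.4]
finger_gap: 0.085
tcp [ 0.4419 -0.1469  0.1519] gap 0.0853 F [ 0.6 -0.1  0.2] t 27.3
axes
 [[-0.002 -0.997  0.081]
 [ 0.     0.081  0.997]
 [-1.     0.002 -0.   ]]
tool shift cm [11.99  0.17  0.03]
turn deg [-0.07 -0.01 -0.12] j6 -0.11050125772294563
```

View pics/21c.png

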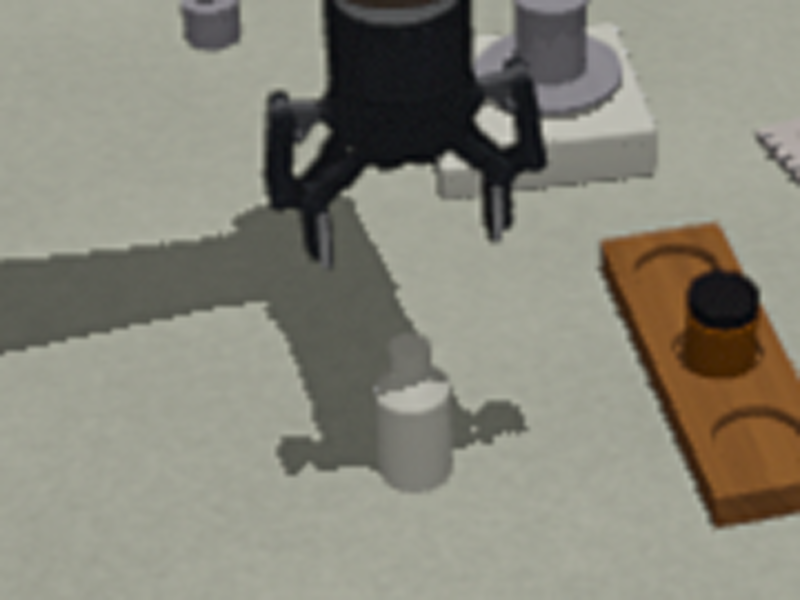

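```bash

python3 -m inch '[[[2,0.15,0,0,0,0,1],[2.5,0,0,0,0,0,1],[2.5,0,0,0,0,0,1],[2,0,0,0,0,0,1],[1,0,0,0,0,0,1],[0,0,0,0,0,0,1],[0,0,0,0,0,0,1],[0,0,0,0,0,0,1]]]'
python3 -m inch '[[[1,0,0,0,0,0,1],[0.8,0,0,0,0,0,1],[0,0,0,0,0,0,1],[0,0,0,0,0,0,1],[0,0,0,0,0,0,1]]]'
python3 -c "
from h import *
plan(.440,-.1464,.032,np.pi-.08)
cap('side','side22.png')
a=cv2.imread('pics/side22.png')[170:275,200:340]
cv2.imwrite('pics/22c.png',cv2.resize(a,(800,600),interpolation=cv2.INTER_CUBIC))"
```

```text
time_s: 28.02
eef_pos: [0.4401, -0.1468, 0.0528]
ee_rot: [-0.479, 0.52, 0.479, 0.52]
wrist_force: [-0.2, -0.8, 0.1]
finger_gap: 0.0855
time_s: 28.43
eef_pos: [0.4395, -0.1468, 0.0347]
ee_rot: [-0.479, 0.52, 0.479, 0.52]
wrist_force: [-0.6, 0.6, 1.1]
finger_gap: 0.0851
tcp [ 0.4395 -0.1468  0.0347] gap 0.0851 F [-0.6  0.6  1.1] t 28.4333
axes
 [[-0.001 -0.997  0.081]
 [ 0.     0.081  0.997]
 [-1.     0.001 -0.   ]]
tool shift cm [ 0.27 -0.05  0.05]
turn deg [-0.07 -0.   -0.05] j6 -0.11075503810856725
```

View pics/22c.png

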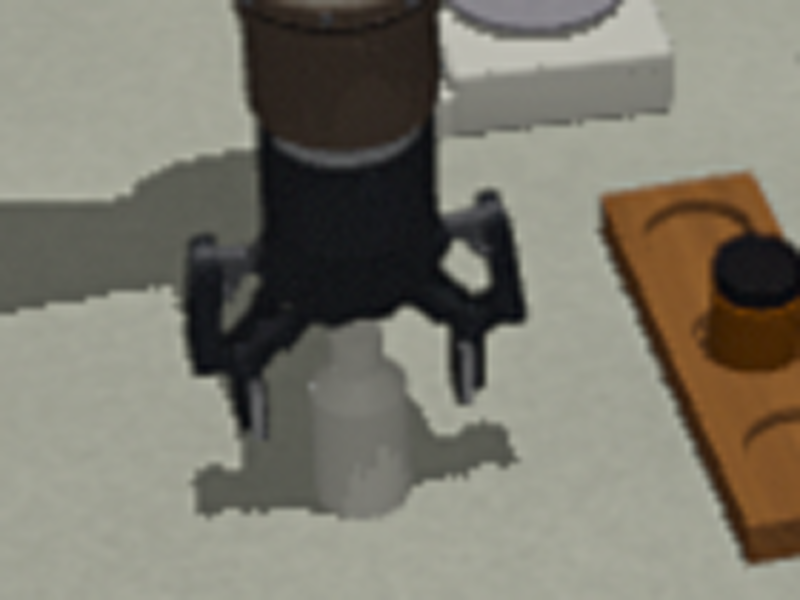

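```bash

python3 -m inch '[[[0.25,0,0,0,0,0,0.5],[0,0,0,0,0,0,0.2],[0,0,0,0,0,0,-1],[0,0,0,0,0,0,-1],[0,0,0,0,0,0,-1],[0,0,0,0,0,0,-1],[0,0,0,0,0,0,-1],[0,0,0,0,0,0,-1]]]'
python3 -c "
from h import *
plan(.440,-.1464,.032,np.pi-.08)
cap('side','side23.png')
a=cv2.imread('pics/side23.png')[170:275,200:340]
cv2.imwrite('pics/23c.png',cv2.resize(a,(800,600),interpolation=cv2.INTER_CUBIC))"
```

```text
time_s: 29.15
eef_pos: [0.4394, -0.1468, 0.0321]
ee_rot: [-0.479, 0.52, 0.48, 0.52]
wrist_force: [-1.3, 0.7, 5.5]
finger_gap: 0.0423
tcp [ 0.4394 -0.1468  0.0321] gap 0.0423 F [-1.3  0.7  5.5] t 29.15
axes
 [[-0.001 -0.997  0.081]
 [ 0.     0.081  0.997]
 [-1.     0.001 -0.   ]]
tool shift cm [ 0.01 -0.05  0.05]
turn deg [-0.07 -0.   -0.06] j6 -0.11076522405364486
```

View pics/23c.png

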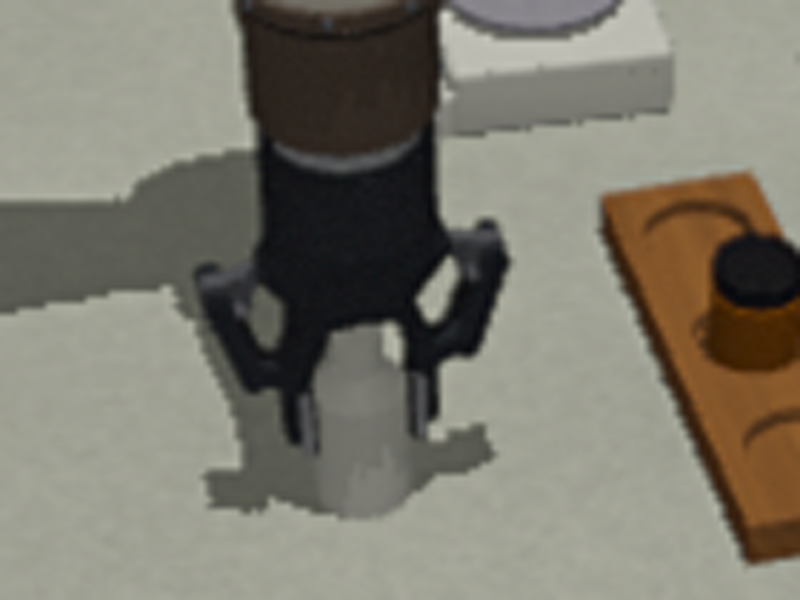

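```bash

python3 -m inch '[[[-0.5,0,0,0,0,0,-1],[-2,0,0,0,0,0,-1],[-3,0,0,0,0,0,-1],[-3,0,0,0,0,0,-1],[-2.5,0,0,0,0,0,-1],[-1,0,0,0,0,0,-1],[0,0,0,0,0,0,-1],[0,0,0,0,0,0,-1]]]'
python3 -c "
from h import *
plan(.643,-.0529,.11,np.pi-.08)"
```

```text
time_s: 29.87
eef_pos: [0.4387, -0.1466, 0.1515]
ee_rot: [-0.478, 0.52, 0.48, 0.52]
wrist_force: [0.2, 0.6, -0.9]
finger_gap: 0.0425
tcp [ 0.4387 -0.1466  0.1515] gap 0.0425 F [ 0.2  0.6 -0.9] t 29.8667
axes
 [[-0.002 -0.997  0.082]
 [ 0.001  0.082  0.997]
 [-1.     0.002  0.001]]
tool shift cm [  4.12 -19.6   11.01]
turn deg [-0.12  0.05 -0.1 ] j6 -0.11086641625236729
```

```bash

python3 -m inch '[[[0,-1.4,0.8,0,0,0,-1],[0,-2.6,1.5,0,0,0,-1],[0,-3,1.7,0,0,0,-1],[0,-3,1.7,0,0,0,-1],[0,-3,1.7,0,0,0,-1],[0,-3,1.7,0,0,0,-1],[0,-2.2,1.2,0,0,0,-1],[0,-1.3,0.7,0,0,0,-1]]]'
python3 -m inch '[[[1,0,0,0,0,0,-1],[2,0,0,0,0,0,-1],[2,0,0,0,0,0,-1],[1.2,0,0,0,0,0,-1],[0,0,0,0,0,0,-1],[0,0,0,0,0,0,-1],[0,0,0,0,0,0,-1],[0,0,0,0,0,0,-1]]]'
python3 -c "
from h import *
plan(.643,-.0529,.0471,np.pi-.08)
cap('side','side24.png')
a=cv2.imread('pics/side24.png')[150:285,250:430]
cv2.imwrite('pics/24c.png',cv2.resize(a,(800,600),interpolation=cv2.INTER_CUBIC))"
```

```text
time_s: 30.53
eef_pos: [0.6438, -0.0517, 0.1478]
ee_rot: [-0.478, 0.521, 0.481, 0.518]
wrist_force: [-0.3, -0.4, -0.9]
finger_gap: 0.0423
time_s: 31.2
eef_pos: [0.6432, -0.0531, 0.0907]
ee_rot: [-0.479, 0.52, 0.479, 0.52]
wrist_force: [-0.4, 0.4, -1.0]
finger_gap: 0.0424
tcp [ 0.6432 -0.0531  0.0907] gap 0.0424 F [-0.4  0.4 -1. ] t 31.2
axes
 [[ 0.001 -0.997  0.081]
 [ 0.     0.081  0.997]
 [-1.    -0.001  0.   ]]
tool shift cm [4.36 0.03 0.02]
turn deg [-0.08  0.02  0.04] j6 -0.24902361254052643
```

View pics/24c.png

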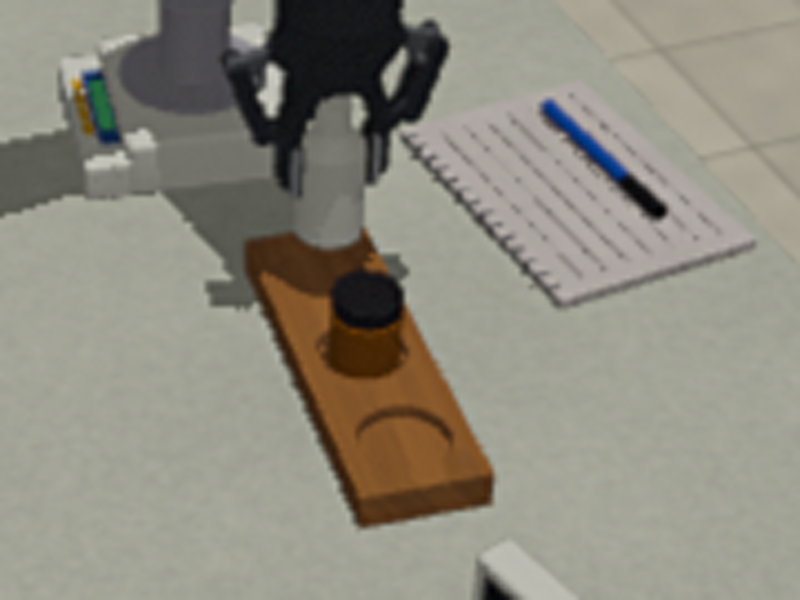

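```bash

python3 -m inch '[[[1,0.03,0,0,0,0,-1],[1,0,0,0,0,0,-1],[0.7,0,0,0,0,0,-1],[0.4,0,0,0,0,0,-1],[0.2,0,0,0,0,0,-1],[0,0,0,0,0,0,-1],[0,0,0,0,0,0,-1],[0,0,0,0,0,0,-1]]]'
python3 -m inch '[[[0.2,0,0,0,0,0,-1],[0.2,0,0,0,0,0,-1],[0.2,0,0,0,0,0,-1],[0.1,0,0,0,0,0,-1],[0,0,0,0,0,0,-1],[0,0,0,0,0,0,-1],[0,0,0,0,0,0,-1]]]'
python3 -m inch '[[[0.1,0,0,0,0,0,-1],[0,0,0,0,0,0,-1],[0,0,0,0,0,0,-1]]]'
```

```text
time_s: 31.92
eef_pos: [0.6425, -0.053, 0.0567]
ee_rot: [-0.479, 0.52, 0.48, 0.52]
wrist_force: [-0.1, -0.3, -0.7]
finger_gap: 0.0423
time_s: 32.5
eef_pos: [0.6422, -0.053, 0.0495]
ee_rot: [-0.479, 0.52, 0.48, 0.52]
wrist_force: [-1.5, 0.5, -0.2]
finger_gap: 0.0423
time_s: 32.75
eef_pos: [0.6421, -0.053, 0.0483]
ee_rot: [-0.479, 0.52, 0.48, 0.52]
wrist_force: [-0.2, -0.5, -1.5]
finger_gap: 0.042
```

```bash

python3 -m inch '[[[0.1,0,0,0,0,0,-1],[0,0,0,0,0,0,-1],[0,0,0,0,0,0,-1]]]'
python3 -m inch '[[[0.1,0,0,0,0,0,-1],[0,0,0,0,0,0,-1],[0,0,0,0,0,0,-1]]]'
```

```text
time_s: 33.0
eef_pos: [0.6421, -0.053, 0.0473]
ee_rot: [-0.479, 0.52, 0.48, 0.52]
wrist_force: [0.1, -0.1, -1.0]
finger_gap: 0.0422
time_s: 33.25
eef_pos: [0.6422, -0.053, 0.0472]
ee_rot: [-0.479, 0.52, 0.48, 0.52]
wrist_force: [-1.8, 0.2, 4.1]
finger_gap: 0.0422
```

```bash

python3 -m inch '[[[0,0,0,0,0,0,0.2],[0,0,0,0,0,0,0.5],[0,0,0,0,0,0,0.8],[0,0,0,0,0,0,0.8],[0,0,0,0,0,0,0.8]]]'
python3 -m inch '[[[-1,0,0,0,0,0,1],[-2,0,0,0,0,0,1],[-3,0,0,0,0,0,1],[-4,0,0,0,0,0,1],[-4,0,0,0,0,0,1],[0,0,0,0,0,0,1],[0,0,0,0,0,0,1],[0,0,0,0,0,0,1]]]'
python3 -c "
from h import *
plan(.426,.356,.15,np.pi-.08)
cap('side','side25.png')
a=cv2.imread('pics/side25.png')[150:285,250:430]
cv2.imwrite('pics/25c.png',cv2.resize(a,(800,600),interpolation=cv2.INTER_CUBIC))"
```

```text
time_s: 33.67
eef_pos: [0.6421, -0.053, 0.0462]
ee_rot: [-0.479, 0.52, 0.48, 0.52]
wrist_force: [-0.1, -0.4, 0.8]
finger_gap: 0.0771
time_s: 34.33
eef_pos: [0.642, -0.0529, 0.1869]
ee_rot: [-0.479, 0.52, 0.48, 0.52]
wrist_force: [-0.3, 0.6, -0.7]
finger_gap: 0.0855
tcp [ 0.642  -0.0529  0.1869] gap 0.0855 F [-0.3  0.6 -0.7] t 34.3333
axes
 [[-0.001 -0.997  0.082]
 [ 0.001  0.082  0.997]
 [-1.     0.001  0.001]]
tool shift cm [ 3.75 24.86 38.99]
turn deg [-0.1   0.04 -0.07] j6 -0.2491673584255855
```

View pics/25c.png

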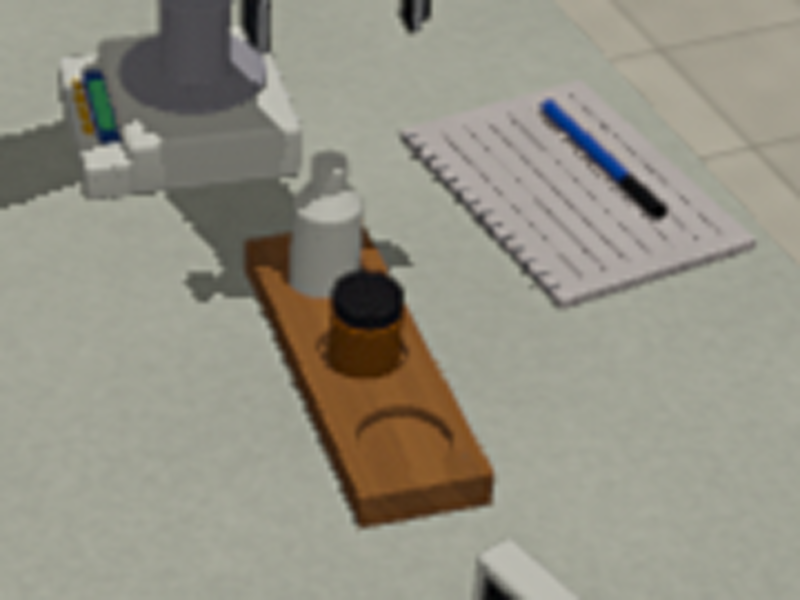

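```bash

python3 -m inch '[[[0,0.9,1.4,0,0,0,1],[0,1.9,3,0,0,0,1],[0,1.9,3,0,0,0,1],[0,1.9,3,0,0,0,1],[0,1.9,3,0,0,0,1],[0,1.9,3,0,0,0,1],[0,1.9,3,0,0,0,1],[0,1.9,3,0,0,0,1]]]'
python3 -m inch '[[[0,1.9,3,0,0,0,1],[0,1.9,3,0,0,0,1],[0,1.9,3,0,0,0,1],[0,1.9,3,0,0,0,1],[0,1.9,3,0,0,0,1],[0,1.1,1.6,0,0,0,1],[1,0,0,0,0,0,1],[1,0,0,0,0,0,1]]]'
python3 -m inch '[[[2,0,0,0,0,0,1],[2,0,0,0,0,0,1],[0,0,0,0,0,0,1],[0,0,0,0,0,0,1],[0,0,0,0,0,0,1]]]'
python3 -c "
from h import *
plan(.426,.356,.038,np.pi-.08)
cap('side','side26.png')
a=cv2.imread('pics/side26.png')[60:195,150:330]
cv2.imwrite('pics/26c.png',cv2.resize(a,(800,600),interpolation=cv2.INTER_CUBIC))"
```

```text
time_s: 35.05
eef_pos: [0.5173, 0.1826, 0.1851]
ee_rot: [-0.479, 0.522, 0.48, 0.518]
wrist_force: [0.2, 0.4, -0.5]
finger_gap: 0.0854
time_s: 35.72
eef_pos: [0.426, 0.3562, 0.1652]
ee_rot: [-0.479, 0.521, 0.48, 0.518]
wrist_force: [-0.3, 0.4, -0.8]
finger_gap: 0.0856
time_s: 36.13
eef_pos: [0.4275, 0.3552, 0.127]
ee_rot: [-0.479, 0.521, 0.479, 0.52]
wrist_force: [-1.0, -0.6, 0.8]
finger_gap: 0.0855
tcp [0.4275 0.3552 0.127 ] gap 0.0855 F [-1.  -0.6  0.8] t 36.1333
axes
 [[-0.002 -0.997  0.082]
 [-0.     0.082  0.997]
 [-1.     0.001 -0.001]]
tool shift cm [8.9  0.14 0.07]
turn deg [-0.13 -0.03 -0.09] j6 -1.0658427758365996
```

View pics/26c.png

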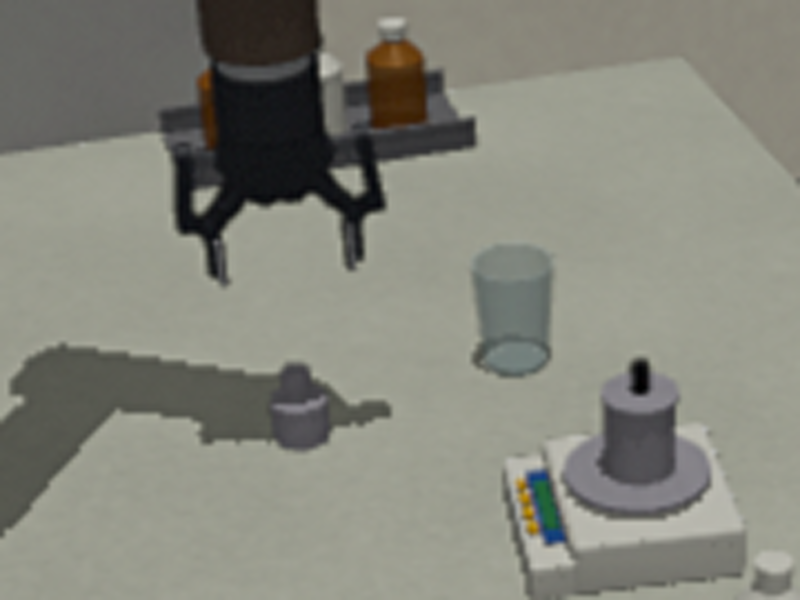

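```bash

python3 -m inch '[[[2,0.1,0.05,0,0,0,1],[2,0,0,0,0,0,0.3],[2,0,0,0,0,0,0],[1.5,0,0,0,0,0,0],[1,0,0,0,0,0,0],[0,0,0,0,0,0,0],[0,0,0,0,0,0,0],[0,0,0,0,0,0,0]]]'
python3 -c "
from h import *
plan(.426,.356,.038,np.pi-.08)
cap('side','side27.png')
a=cv2.imread('pics/side27.png')[110:185,170:270]
cv2.imwrite('pics/27c.png',cv2.resize(a,(800,600),interpolation=cv2.INTER_CUBIC))"
```

```text
time_s: 36.85
eef_pos: [0.4265, 0.3573, 0.0432]
ee_rot: [-0.479, 0.519, 0.48, 0.52]
wrist_force: [0.5, -0.1, -0.0]
finger_gap: 0.0429
tcp [0.4265 0.3573 0.0432] gap 0.0429 F [ 0.5 -0.1 -0. ] t 36.85
axes
 [[-0.    -0.997  0.081]
 [ 0.002  0.081  0.997]
 [-1.     0.     0.002]]
tool shift cm [ 0.52  0.04 -0.13]
turn deg [-0.07  0.13 -0.01] j6 -1.0677467395100717
```

View pics/27c.png

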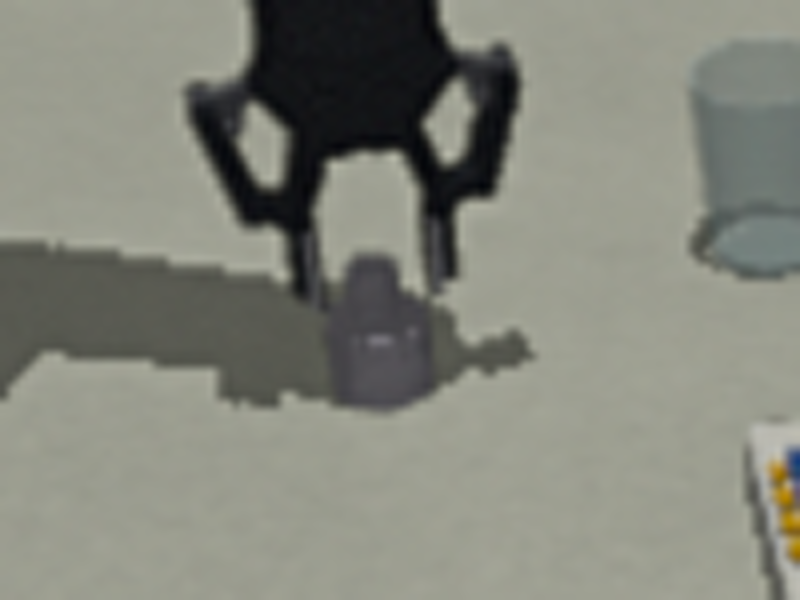

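```bash

python3 -m inch '[[[0.4,0.03,-0.1,0,0,0,0],[0,0,0,0,0,0,-0.3],[0,0,0,0,0,0,-0.5],[0,0,0,0,0,0,-1],[0,0,0,0,0,0,-1],[0,0,0,0,0,0,-1],[0,0,0,0,0,0,-1],[0,0,0,0,0,0,-1]]]'
python3 -c "
from h import *
plan(.426,.356,.038,np.pi-.08)
cap('side','side28.png')
a=cv2.imread('pics/side28.png')[110:185,170:270]
cv2.imwrite('pics/28c.png',cv2.resize(a,(800,600),interpolation=cv2.INTER_CUBIC))"
```

```text
time_s: 37.57
eef_pos: [0.4253, 0.3554, 0.0383]
ee_rot: [-0.479, 0.52, 0.48, 0.519]
wrist_force: [-2.0, -2.5, 6.3]
finger_gap: 0.0222
tcp [0.4253 0.3554 0.0383] gap 0.0222 F [-2.  -2.5  6.3] t 37.5667
axes
 [[-0.002 -0.997  0.081]
 [ 0.     0.081  0.997]
 [-1.     0.002 -0.   ]]
tool shift cm [ 0.03 -0.07  0.06]
turn deg [-0.08 -0.   -0.1 ] j6 -1.067346578231339
```

View pics/28c.png

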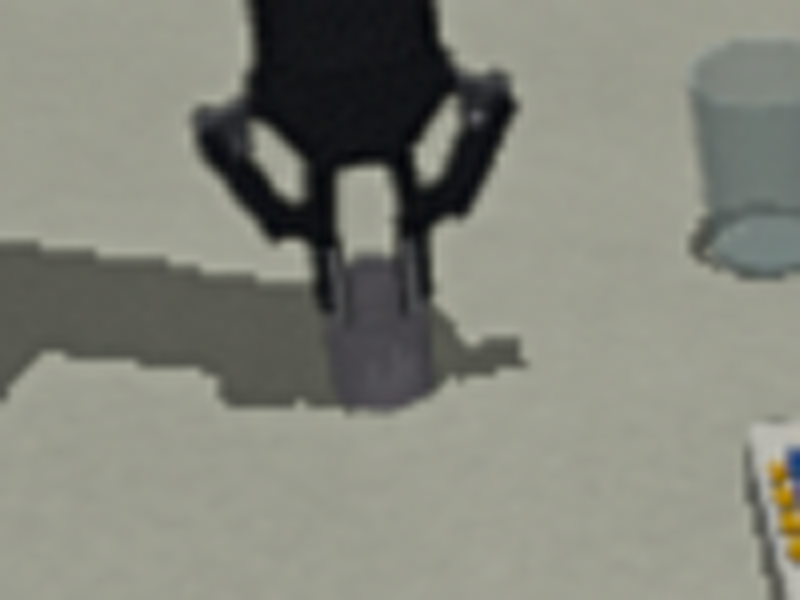

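```bash

python3 -m inch '[[[-0.5,0,0,0,0,0,-1],[-1.5,0,0,0,0,0,-1],[-3,0,0,0,0,0,-1],[-3,0,0,0,0,0,-1],[-3,0,0,0,0,0,-1],[-3,0,0,0,0,0,-1],[-2,0,0,0,0,0,-1],[-1,0,0,0,0,0,-1]]]'
python3 -m inch '[[[0,0,0,0,0,0,-1],[0,0,0,0,0,0,-1],[0,0,0,0,0,0,-1]]]'
python3 -c "
from h import *
plan(.630,-.2123,.15,np.pi-.08)
cap('side','side29.png')
a=cv2.imread('pics/side29.png')[50:170,150:310]
cv2.imwrite('pics/29c.png',cv2.resize(a,(800,600),interpolation=cv2.INTER_CUBIC))"
```

```text
time_s: 38.28
eef_pos: [0.4261, 0.3562, 0.2102]
ee_rot: [-0.478, 0.519, 0.48, 0.521]
wrist_force: [1.1, 0.8, -3.9]
finger_gap: 0.0218
time_s: 38.53
eef_pos: [0.4245, 0.3544, 0.2052]
ee_rot: [-0.479, 0.522, 0.479, 0.518]
wrist_force: [-0.2, 0.3, -4.8]
finger_gap: 0.0217
tcp [0.4245 0.3544 0.2052] gap 0.0217 F [-0.2  0.3 -4.8] t 38.5333
axes
 [[-0.005 -0.997  0.082]
 [-0.003  0.082  0.997]
 [-1.     0.005 -0.004]]
tool shift cm [  5.6  -25.16 -54.77]
turn deg [-0.13 -0.21 -0.29] j6 -1.0679666877067329
```

View pics/29c.png

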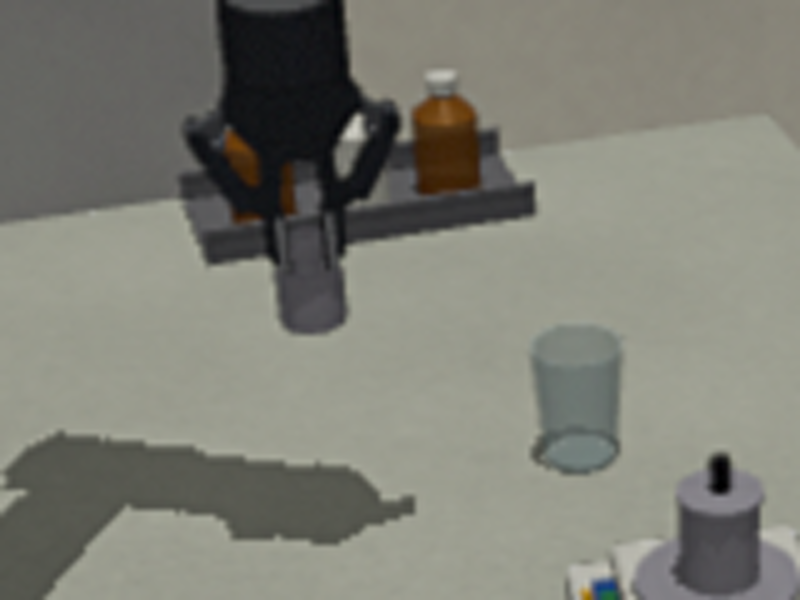

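```bash

python3 -m inch '[[[0,-0.6,-1.4,0,0,0,-1],[0,-1,-2.3,0,0,0,-1],[0,-1.5,-3.3,0,0,0,-1],[0,-1.5,-3.3,0,0,0,-1],[0,-1.5,-3.3,0,0,0,-1],[0,-1.5,-3.3,0,0,0,-1],[0,-1.5,-3.3,0,0,0,-1],[0,-1.5,-3.3,0,0,0,-1]]]'
python3 -m inch '[[[0,-1.5,-3.3,0,0,0,-1],[0,-1.5,-3.3,0,0,0,-1],[0,-1.5,-3.3,0,0,0,-1],[0,-1.5,-3.3,0,0,0,-1],[0,-1.5,-3.3,0,0,0,-1],[0,-1.5,-3.3,0,0,0,-1],[0,-1.5,-3.3,0,0,0,-1],[0,-1.5,-3.3,0,0,0,-1]]]'
python3 -m inch '[[[0,-1.5,-3.1,0,0,0,-1],[0,-1,-1.8,0,0,0,-1],[1,0,0,0,0,0,-1],[2,0,0,0,0,0,-1],[1,0,0,0,0,0,-1],[0,0,0,0,0,0,-1],[0,0,0,0,0,0,-1],[0,0,0,0,0,0,-1]]]'
python3 -c "
from h import *
plan(.630,-.2123,.0533,np.pi-.08)
cap('side','side30.png')
a=cv2.imread('pics/side30.png')[150:285,250:430]
cv2.imwrite('pics/30c.png',cv2.resize(a,(800,600),interpolation=cv2.INTER_CUBIC))"
```

```text
time_s: 39.25
eef_pos: [0.5117, 0.1101, 0.2064]
ee_rot: [-0.478, 0.521, 0.48, 0.519]
wrist_force: [0.2, 0.2, -3.9]
finger_gap: 0.0221
time_s: 39.92
eef_pos: [0.6096, -0.1625, 0.2056]
ee_rot: [-0.478, 0.521, 0.48, 0.519]
wrist_force: [0.8, 0.8, -3.5]
finger_gap: 0.0218
time_s: 40.58
eef_pos: [0.6316, -0.211, 0.1681]
ee_rot: [-0.479, 0.52, 0.48, 0.519]
wrist_force: [0.9, 0.3, -4.5]
finger_gap: 0.0219
tcp [ 0.6316 -0.211   0.1681] gap 0.0219 F [ 0.9  0.3 -4.5] t 40.5833
axes
 [[-0.001 -0.997  0.08 ]
 [-0.001  0.08   0.997]
 [-1.     0.001 -0.001]]
tool shift cm [11.48  0.14 -0.13]
turn deg [-0.03 -0.04 -0.04] j6 -0.0010428106762078533
```

View pics/30c.png

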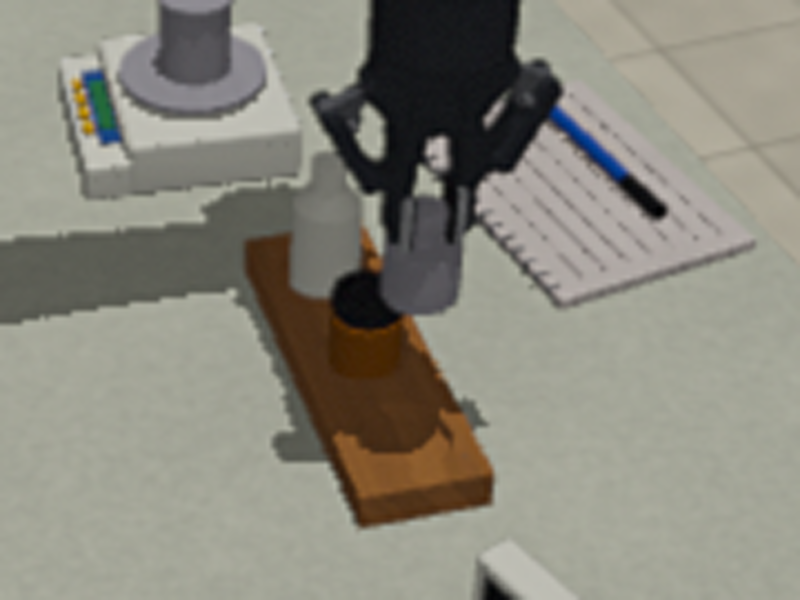

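```bash

python3 -m inch '[[[2,0.1,-0.1,0,0,0,-1],[2.5,0,0,0,0,0,-1],[2.5,0,0,0,0,0,-1],[1.5,0,0,0,0,0,-1],[0.8,0,0,0,0,0,-1],[0,0,0,0,0,0,-1],[0,0,0,0,0,0,-1],[0,0,0,0,0,0,-1]]]'
python3 -c "
from h import *
plan(.630,-.2123,.0533,np.pi-.08)
cap('side','side31.png')
a=cv2.imread('pics/side31.png')[190:280,290:410]
cv2.imwrite('pics/31c.png',cv2.resize(a,(800,600),interpolation=cv2.INTER_CUBIC))"
```

```text
time_s: 41.3
eef_pos: [0.6314, -0.2123, 0.0766]
ee_rot: [-0.48, 0.519, 0.479, 0.52]
wrist_force: [-0.8, -0.4, -4.6]
finger_gap: 0.0222
tcp [ 0.6314 -0.2123  0.0766] gap 0.0222 F [-0.8 -0.4 -4.6] t 41.3
axes
 [[ 0.002 -0.997  0.081]
 [-0.001  0.081  0.997]
 [-1.    -0.002 -0.001]]
tool shift cm [ 2.33  0.15 -0.01]
turn deg [-0.05 -0.04  0.13] j6 0.0004548586458129314
```

View pics/31c.png

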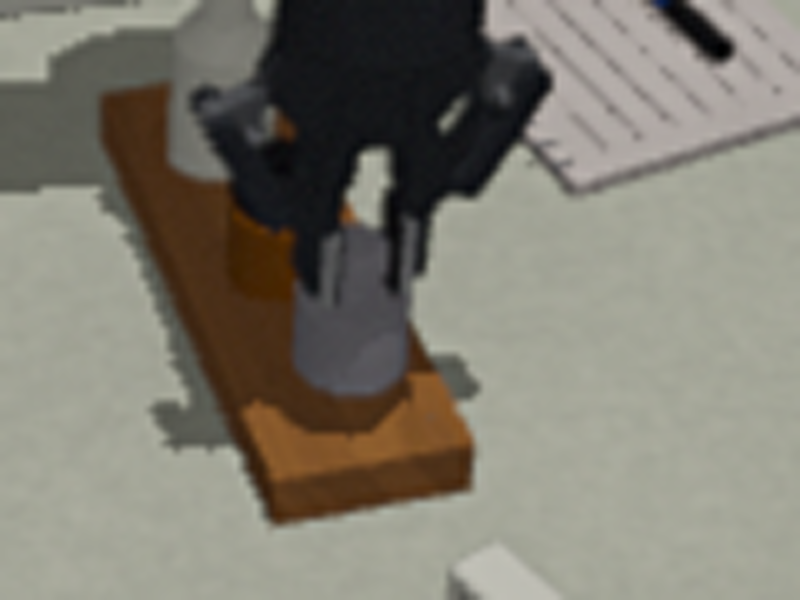

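```bash

python3 -m inch '[[[0.5,0.08,0,0,0,0,-1],[0.4,0,0,0,0,0,-1],[0.2,0,0,0,0,0,-1],[0,0,0,0,0,0,-1],[0,0,0,0,0,0,-1],[0,0,0,0,0,0,-1]]]'
python3 -m inch '[[[0.2,0,0,0,0,0,-1],[0.2,0,0,0,0,0,-1],[0.2,0,0,0,0,0,-1],[0,0,0,0,0,0,-1],[0,0,0,0,0,0,-1],[0,0,0,0,0,0,-1]]]'
python3 -m inch '[[[0.2,0,0,0,0,0,-1],[0.1,0,0,0,0,0,-1],[0,0,0,0,0,0,-1],[0,0,0,0,0,0,-1]]]'
```

```text
time_s: 41.85
eef_pos: [0.6292, -0.2121, 0.0634]
ee_rot: [-0.479, 0.52, 0.48, 0.52]
wrist_force: [0.5, 0.9, -4.4]
finger_gap: 0.0214
time_s: 42.35
eef_pos: [0.6291, -0.212, 0.0574]
ee_rot: [-0.479, 0.52, 0.48, 0.519]
wrist_force: [1.4, -0.5, -2.9]
finger_gap: 0.0217
time_s: 42.68
eef_pos: [0.6289, -0.212, 0.0542]
ee_rot: [-0.479, 0.52, 0.48, 0.519]
wrist_force: [0.1, 0.3, -4.8]
finger_gap: 0.0215
```

```bash

python3 -m inch '[[[0.1,0,0,0,0,0,-1],[0,0,0,0,0,0,-1],[0,0,0,0,0,0,-1]]]'
python3 -m inch '[[[0.1,0,0,0,0,0,-1],[0,0,0,0,0,0,-1],[0,0,0,0,0,0,-1]]]'
```

```text
time_s: 42.93
eef_pos: [0.6291, -0.212, 0.0534]
ee_rot: [-0.479, 0.52, 0.48, 0.52]
wrist_force: [-0.4, 0.5, -4.5]
finger_gap: 0.022
time_s: 43.18
eef_pos: [0.6291, -0.212, 0.0534]
ee_rot: [-0.479, 0.52, 0.48, 0.52]
wrist_force: [-1.9, 1.1, 1.8]
finger_gap: 0.022
```

```bash

python3 -m inch '[[[0,0,0,0,0,0,-0.2],[0,0,0,0,0,0,0],[0,0,0,0,0,0,0.2],[0,0,0,0,0,0,0.2]]]'
python3 -m inch '[[[-1,0,0,0,0,0,0.2],[-2,0,0,0,0,0,0.2],[-3,0,0,0,0,0,0.2],[-4,0,0,0,0,0,0.2],[-4,0,0,0,0,0,0.2],[-1,1,0,0,0,0,0.2],[0,3,0,0,0,0,0.2],[0,3,0,0,0,0,0.2]]]'
python3 -m inch '[[[0,3.4,1,0,0,0,0.2],[0,3.5,3.5,0,0,0,0.2],[0,2,3.5,0,0,0,0.2],[0,2,3.5,0,0,0,0.2],[0,0,3.5,0,0,0,0.2],[0,0,3.5,0,0,0,0.2],[0,0,3.5,0,0,0,0.2],[0,0,3.5,0,0,0,0.2]]]'
python3 -m inch '[[[0,0,3.5,0,0,0,0.2],[0,0,3.5,0,0,0,0.2],[0,0,3.5,0,0,0,0.2],[0,0,3.5,0,0,0,0.2],[0,0,3.5,0,0,0,0.2],[0,0,3.5,0,0,0,0.2],[0,0,3.5,0,0,0,0.2],[0,0,0,0,0,0,0.2]]]'
python3 -m inch '[[[0,0,0,0,0,0,0.2],[0,0,0,0,0,0,0.2],[0,0,0,0,0,0,0.2],[0,0,0,0,0,0,0.2]]]'
python3 - <<'E'
from h import *
s=cap('side','side32.png');d=cap('top','top32.png');P=cloud(d)
def st(n,u0,u1,v0,v1,z0,z1):
    Q=P[v0:v1,u0:u1].reshape(-1,3);Q=Q[(Q[:,2]>z0)&(Q[:,2]<z1)]
    if len(Q)<5: print(n,len(Q));return
    print(n,len(Q),((Q.max(0)+Q.min(0))/2).round(4),np.median(Q,0).round(4),np.ptp(Q,0).round(3))
st('lid disc',175,245,130,200,.11,.125)
st('lid knob',175,245,130,200,.13,.15)
st('bottle cap',275,325,135,190,.1,.12)
st('jar top',315,355,135,190,.06,.08)
st('weight knob',350,390,135,195,.067,.085)
st('weight body',350,390,135,195,.043,.06)
st('beaker',70,115,145,195,.02,.11)
st('hyg',420,490,140,190,.06,.11)
a=cv2.imread('pics/side32.png')[90:330,200:420];b=cv2.imread('pics/top32.png')[120:220,60:500]
cv2.imwrite('pics/32c.png',cv2.resize(a,(550,600)));cv2.imwrite('pics/32t.png',cv2.resize(b,(800,182),interpolation=cv2.INTER_CUBIC))
E
```

```text
time_s: 43.52
eef_pos: [0.6295, -0.2121, 0.0526]
ee_rot: [-0.479, 0.52, 0.479, 0.52]
wrist_force: [0.5, -0.5, -0.1]
finger_gap: 0.0514
time_s: 44.18
eef_pos: [0.5599, -0.2063, 0.2043]
ee_rot: [-0.48, 0.519, 0.479, 0.52]
wrist_force: [-0.6, 0.2, -0.5]
finger_gap: 0.0513
time_s: 44.85
eef_pos: [0.4766, 0.0524, 0.204]
ee_rot: [-0.479, 0.519, 0.479, 0.52]
wrist_force: [1.1, -0.1, -0.0]
finger_gap: 0.0513
time_s: 45.52
eef_pos: [0.4975, 0.3003, 0.2031]
ee_rot: [-0.48, 0.518, 0.481, 0.52]
wrist_force: [0.7, -0.8, -0.4]
finger_gap: 0.0517
time_s: 45.85
eef_pos: [0.4967, 0.2937, 0.2031]
ee_rot: [-0.478, 0.521, 0.479, 0.52]
wrist_force: [0.2, -0.1, -1.0]
finger_gap: 0.051
lid disc 434 [0.6287 0.1519 0.1173] [0.6272 0.1504 0.1167] [0.054 0.054 0.013]
lid knob 39 [0.6292 0.1522 0.1377] [0.629  0.1518 0.1382] [0.013 0.013 0.013]
bottle cap 104 [ 0.6445 -0.0533  0.1084] [ 0.6438 -0.0523  0.1094] [0.024 0.024 0.016]
jar top 310 [ 0.6387 -0.1326  0.0682] [ 0.6376 -0.1318  0.0701] [0.045 0.043 0.016]
weight knob 88 [ 0.6314 -0.211   0.0743] [ 0.6309 -0.21    0.0752] [0.023 0.023 0.012]
weight body 192 [ 0.6316 -0.2106  0.0517] [ 0.6255 -0.2058  0.051 ] [0.043 0.041 0.013]
beaker 0
hyg 628 [ 0.6259 -0.4063  0.0764] [ 0.6233 -0.4031  0.0847] [0.049 0.105 0.033]
```

View pics/32c.png

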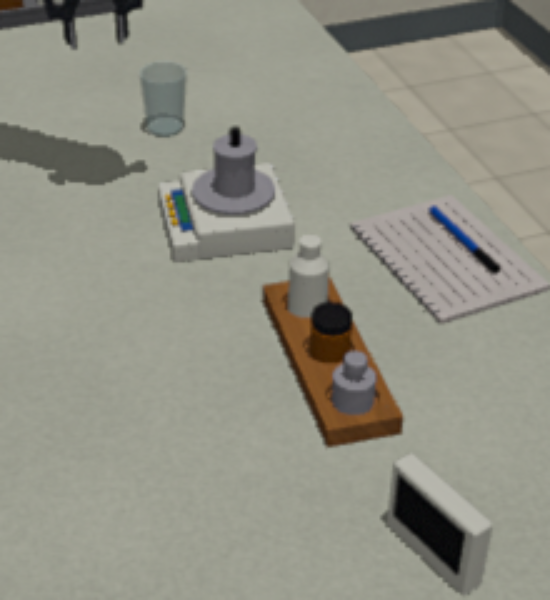

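View pics/top32.png

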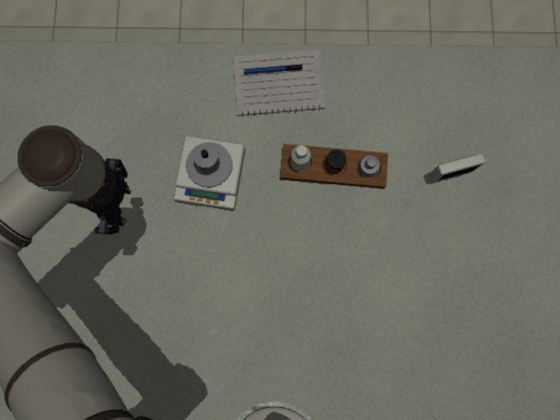

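```bash
python3 -c "
from h import *
print(ticket.close_job())"
```

```text
the job is handed in; nothing more can be done
None
```

I completed the whole setup and handed the job in at about 46 s of the 144 s allowed. No verdict is reported, so what follows rests on my own last checks. The cup stands on the balance pan with its lid on. The bottle, jar and weight are in the left, middle and right sockets of the block.

- **Set-down:** I lowered each thing in 1 mm steps until the wrist force showed contact, then let go. Nothing was dropped.
- **Cup and lid:** in the last top picture the lid was within about 1 mm of where the cup had been measured on the pan. The cup was 2–3 mm from the measured pan centre. The lid's disc and knob were at the heights expected for a seated lid.
- **Bottle, jar and weight:** each was within about 2 mm of its socket centre, with its top at the height expected for standing on the socket floor. All three look upright in the side picture.
- **Climate display:** it measured within 1 mm of where it started.
- **Beaker:** the arm hid it in the last top picture, so I could not measure it there. In the side picture it stands upright at its original pixel position.
- **Disagreement:** the cameras read x about 1.5–3 mm higher than the gripper did. I allowed about 1.5 mm for this in placing, and it is well inside the tolerances.

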